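# Clear the sanding bed

### The arm

A 6-joint arm with a two-finger parallel gripper is mounted at the origin on the work surface. World frame = base frame: x ahead of the robot, y to its left, z up, the work surface at z = 0. Lengths are in m, angles in rad, forces in N, time in s.
With the tool pointing down it reaches from about 0.225 to 0.875 m from the base axis. Payload 3.4 kg.
Tool frame: the origin (TCP) lies on the centre line of the jaws, within the pads' length; the fingertips stand 19 mm ahead of it and the grasp point (between the pads) is the TCP; z points along the fingers, y is the direction in which the jaws open and shut (so a half turn about z gives the same grasp; the last joint's range is limited). The gripper opens to 85 mm and grips with 20 to 120 N. Pads are 22 mm wide; open, the fingers measure 114 mm over their backs; the gripper's body (76 mm by 85 mm) begins 54 mm behind the grasp point. The pads swing forward as they close: fully open they stand 13 mm farther back than shut.
Start: joints at [1.115, 0.276, 1.505, -0, 1.361, -0.121], TCP at [0.189, 0.543, 0.25] pointing down, gripper open.
Joint ranges: [-2.89, 2.89], [-0.75, 2.08], [0.22, 2.7], [-1.18, 4.32], [0.11, 2.71], [-2.7, 2.7]. Speed limits (rad/s): [2.57, 2.57, 3.14, 3.14, 3.14, 3.14].

### API

Orientations are given as a unit quaternion [w, x, y, z].
In Python, from rig import monitor, eyes, manip, models gives the robot as it stands.
- The arm moves only by the tool send_rows, never from a script. Its argument "deltas" is a list of rows, each an object with "dp": the shift along the world's x, y, z each as a share of 0.12 m, from -1 to 1, a list of three; "rotation": the turn, a rotation vector about the world's x, y, z each as a share of 0.5 rad, from -1 to 1, a list of three. In form: [{"dp": [dx, dy, dz], "rotation": [rx, ry, rz]}, ...]. A call has 1 to 12 rows; each row is the pose to reach, as a shift and turn from the pose commanded when the call began; what a row does not reach only later rows make up. A row lasts 1/12 s, in which the tool goes at most 41.7 mm and 7.16 degrees, less where a joint would pass 70% of its speed; a pose out of reach is approached as far as the arm can. A call with a number of a shift or a turn outside -1 to 1 is refused whole. A call with a gripper value outside its range is refused whole. "fingers" is the closure, from -1 (fully open) to 1 (shut), set as the call begins (left out, the last holds). The fingers move at their own pace and stop on an object; "grip_force" is the grip in N (left out, the last holds). Time passes only in rows, so rows that repeat a pose let the fingers close. It gives the time, the measured TCP pose, the force and the opening at its end, in the units of the state.
- monitor.get_state(): the state, without advancing time (a new reading comes with each control period).
- eyes.get_image(name): name is "scene" or "top"; returns a dict with "color" (480x640x3 uint8, red, green, blue), "depth" (480x640 float32, m along the optical axis (not along the pixel's ray), 0 where there is no reading), "mtx" (3x3 intrinsics, pixels), "rvec" (rotation vector, rad) and "tvec" (3), from world to camera coordinates, as OpenCV has them. Camera axes: x right, y down, z forward; pixel columns grow to the right and rows downward; lengths in m; the calibration is good to about 2 mm. A picture is of the moment at which its call begins.
- manip.sign_off(): hands the job in, once; it reports no verdict.
Trained networks look in a picture, given as the dict that the camera call returned (one of the last four; its "shot" number tells which), for a name from the list of things; names that differ only in an ending like _2 or _b are one class to them, and where a whole thing is asked for, a point or a joint stands for the part that bears it (a point fixed in the world has none). Each returns a list of dicts, best first, with "score" (0 to 1); they miss things now and then, are a little off and sometimes report something else, mostly with a low value. They report only what shows in the picture. A call takes as long as a camera call. They do not tell look-alikes from the thing itself.
- models.find_in(name, picture): "box" ([left, top, right, bottom] in pixels, round what is visible of it).
The state is a dict: "clock": time; "qpos": joint angles; "qd": joint speeds; "effort": joint torques, N m; "position": TCP position; "ee_rot": TCP orientation; "contact_force": force on the tool from outside, world axes, zero at the start; "moment": the same for the moment, N m; "width": finger opening in m.
Only numpy, scipy, OpenCV 4.12 (cv2) and the standard library are available. Lean on these libraries where they do the work, as an engineer would, in place of code of your own. Each camera call takes 0.05 s, during which the arm holds its last target.

### The job

First swing the magnifier out of the way until its arm points straight at the upright index pin. Then take the scraper by its leaning handle and sweep all five resin offcuts off the end of the sander's black bed into the aluminium scrap bin, keeping the fingers off the offcuts. Finally stand the scraper back on its blade on the bench, clear of the sander; leave the magnifier at its pin and the two small steel posts and the mortar undisturbed.

Things in the scene. Friction and masses are not known exactly. Their poses are not given: they have to be found in the camera images.
- sander: drum sander with green enamel base, fixed. Its black flat bed is 160 (x) x 260 (y) mm, top 50 mm above the bench, rimless; origin on the bench under the bed's centre. From x = 80 mm the 80 mm high green base closes the +x side of the bed; the other sides are open. Drum above the base; crank at its -y side (x 105 to 170, out to y = -195, up to 190 mm high). Magnifier pillar at x = 163 mm, y = 0.
- guard_rail (a point): middle of the sander's 12 mm round steel guard rail, which runs along the sander's y, 96 mm either way from here, over the bed at x = -18 mm, 245 mm above the bench; 10 mm side rods run back (+x) from both its ends at that height to the drum's supports. It leaves no room for an upright gripper above the bed there.
- magnifier (a joint): magnifier arm's turn about the vertical pillar: 0 = pointing to the sander's -x, over the bed, growing as it swings to the sander's +y (clockwise from above), range -0.5 to 1.5 rad. Friction-held (0.15 N m): stays where released. A flat grey bar, top 285 mm above the bench, with a round lens frame 90 mm across centred 225 mm from the pillar axis.
- magnifier_grip (a point): the magnifier arm's upright round steel handle, 16 mm diameter, 45 mm high (285 to 330 mm above the bench), 160 mm from the pillar axis; point at 310 mm above the bench on its axis. The x axis runs along the arm towards the pillar.
- index: index bracket fixed on the pillar: a flat steel strip 12 mm wide, 258 to 262 mm above the bench, just below the arm, running out to its own -x from the pillar axis (origin) and ending in an upright pin. The magnifier is parked when its arm lies along this strip (index x axis and arm x axis parallel), pointing at the pin.
- index_pin (a point): top of the index bracket's upright steel pin, 10 mm diameter, 280 mm from the pillar axis, 288 mm above the bench
- bin: open aluminium scrap bin, fixed, 150 (x) x 90 (y) x 46 mm high, walls 3 mm; it stands against one y end of the sander's bed (3 mm gap), at either end, its rim 4 mm lower than the bed; origin centre of its underside, axes parallel to the sander's
- fixture_plate: black plate 130 (x) x 85 (y) x 20 mm, fixed, at the other y end of the bed (5 mm gap), carrying the two steel posts; origin centre of its underside
- scraper_grip (a point): grip point on the scraper's wooden handle, on the bar's centre line, 110 mm up the bar from the blade: at x = -66.5 mm, y = 0, z = 121.7 mm in the scraper's frame. The handle is a straight bar 140 x 16 mm, 20 mm wide (y), leaning 25 degrees from vertical to the scraper's -x as it rises; grip it firmly across the 20 mm width, gripper leaning likewise.
- scraper: loose two-sided bench scraper (0.15 to 0.23 kg), standing on its blade; origin on the underside at the blade's centre. Steel blade 90 mm long (x), 5 mm thick (y), 25 mm high, with a 50 mm wide (y) cross plate, 3 mm thick, at each end (H shape seen from above), so that it pushes either way along y. The handle starts at x = -20 mm on top of the blade, leaning to -x.
- post1: small stepped steel dental post blank, 14 mm diameter, 24 mm high, standing loose on the fixture plate; origin centre of its foot
- post2: second steel post blank, the same
- mortar: chipped porcelain mortar, a loose bowl 100 mm across, 60 mm high; origin centre of its foot
- offcut1: loose bone-white resin offcut on the sander's bed: block 22 x 16 x 16 mm, 15 g; origin at its centre
- offcut2: loose bone-white resin offcut on the sander's bed: upright round stub, 20 mm diameter, 16 mm high, 15 g; origin at its centre
- offcut3: loose bone-white resin offcut on the sander's bed: stepped block 20 x 20 x 18 mm, 15 g; origin at its centre
- offcut4: loose bone-white resin offcut on the sander's bed: rounded block 18 x 18 x 20 mm, 15 g; origin at its centre
- offcut5: loose bone-white resin offcut on the sander's bed: L-shaped piece 22 x 18 x 16 mm, 15 g; origin at its centre
Not all that is in view belongs to the job. There is more than one size of the scraper; the one meant has the size given above. Leave any red look-alike of the bin alone.

How it is judged:
By the outcome, as a careful person would: the job done as asked, in the order asked, and still so for the second after the job is handed in, with the robot touching nothing.
It also fails if it takes over 72 s, if anything falls off the work surface, if the arm or the gripper's body presses on something with over 40 N, if the wrist force passes 120 N, or if a joint passes its speed limit or range.

## Working session

There is one attempt and no reset: what is moved stays moved. The work goes in short steps, Python scripts to look and compute and a tool call to move; the robot and the scene stay as the last step left them, time stands still between calls to the robot, and variables do not carry over. Pictures are saved under pics/ and viewed, and the job is handed in when it is done.

Besides the shell and the picture viewer there is one more tool, called after "Call:" by a JSON object that holds its "fn" and its "kwargs", one argument or row to a line. send_rows: Moves the arm, as the interface text tells. Its arguments: {"type":"object","properties":{"deltas":{"type":"array","items":{"type":"object","properties":{"dp":{"type":"array","items":{"type":"number"}},"rotation":{"type":"array","items":{"type":"number"}}}}},"fingers":{"type":"number"},"grip_force":{"type":"number"}},"required":["deltas"]}

```bash
ls; mkdir -p pics; cat > h.py <<'E'
import numpy as np,cv2
from rig import monitor,eyes,manip,models
def save(im,n,crop=None,s=1):
    c=im["color"]
    if crop: c=c[crop[1]:crop[3],crop[0]:crop[2]]
    c=cv2.resize(c,None,fx=s,fy=s,interpolation=cv2.INTER_CUBIC)
    cv2.imwrite("pics/"+n,c[:,:,::-1])
def cloud(im):
    R=cv2.Rodrigues(np.array(im["rvec"],float))[0];t=np.array(im["tvec"]).reshape(3)
    d=im["depth"];K=im["mtx"];v,u=np.mgrid[:480,:640]
    P=np.stack([(u-K[0][2])*d/K[0][0],(v-K[1][2])*d/K[1][1],d],-1)
    W=(P-t)@R; W[d<=0]=np.nan
    return W
def proj(im,p):
    return cv2.projectPoints(np.atleast_2d(np.array(p,float)),np.array(im["rvec"],float),np.array(im["tvec"],float),np.array(im["mtx"],float),None)[0].reshape(-1,2)
E
python3 - <<'E'
from h import *
import pickle
print(monitor.get_state())
for n in("scene","top"):
    im=eyes.get_image(n);save(im,n+"0.png");pickle.dump(im,open(n+"0.pkl","wb"))
    print(n,im["mtx"],im["rvec"],im["tvec"])
    for k in "sander guard_rail magnifier magnifier_grip index index_pin bin fixture_plate scraper_grip scraper post1 mortar offcut1 offcut2 offcut3 offcut4 offcut5".split():
        try:print(k,[(round(r["score"],2),[int(x) for x in r["box"]]) for r in models.find_in(k,im)[:4]])
        except Exception as e:print(k,e)
E
```

```text
pics
{'clock': 0.0, 'qpos': array([ 1.11497411e+00,  2.76584144e-01,  1.50616499e+00, -4.19089138e-05,
        1.36070564e+00, -1.21028693e-01]), 'qd': array([ 0.00175364, -0.00042673, -0.00197287,  0.00111172,  0.00030525,
       -0.00133173]), 'effort': array([-1.29659289e-03, -4.16770220e+01, -2.45805216e+01, -4.21173390e-04,
        1.06810444e-02, -1.84546548e-05]), 'position': array([0.18873612, 0.54259765, 0.24943318]), 'ee_rot': array([-2.45191460e-04,  1.66611669e-01,  9.86022152e-01, -8.98432673e-04]), 'contact_force': array([0.16195488, 0.2436847 , 0.06592445]), 'moment': array([-0.02340302, -0.08749017, -0.02323181]), 'width': 0.0851537996067006}
scene [[448.27041644   0.         316.98111025]
 [  0.         448.27041644 241.50182373]
 [  0.           0.           1.        ]] [ 1.03950158  2.50565083 -0.97654663] [ 0.33509545 -0.1757087   1.47486344]
sander [(0.74, [176, 201, 339, 367])]
guard_rail [(0.91, [178, 197, 339, 368])]
magnifier [(0.82, [199, 196, 314, 268])]
magnifier_grip [(0.61, [198, 200, 317, 267])]
index [(0.56, [207, 260, 344, 302]), (0.25, [275, 292, 28
[... 963 characters left out ...]
fier_grip [(0.83, [325, 134, 369, 269])]
index [(0.81, [248, 143, 369, 203])]
index_pin []
bin [(0.9, [417, 297, 471, 361]), (0.69, [395, 207, 436, 269])]
fixture_plate [(0.57, [266, 195, 305, 243])]
scraper_grip [(0.96, [218, 325, 277, 353]), (0.93, [197, 230, 215, 281]), (0.49, [154, 290, 172, 316])]
scraper [(0.62, [199, 231, 216, 279]), (0.6, [216, 323, 276, 354]), (0.53, [158, 288, 174, 314])]
post1 [(0.7, [299, 133, 441, 269]), (0.62, [250, 146, 366, 201])]
mortar [(0.96, [476, 243, 517, 283])]
offcut1 [(0.47, [324, 209, 332, 221])]
offcut2 [(0.47, [324, 209, 332, 221])]
offcut3 [(0.47, [324, 209, 332, 221])]
offcut4 [(0.47, [324, 209, 332, 221])]
offcut5 [(0.47, [324, 209, 332, 221])]
```

View pics/scene0.png

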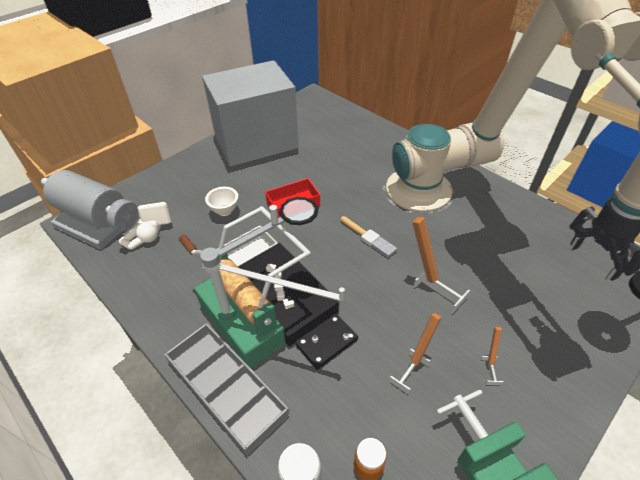

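View pics/top0.png

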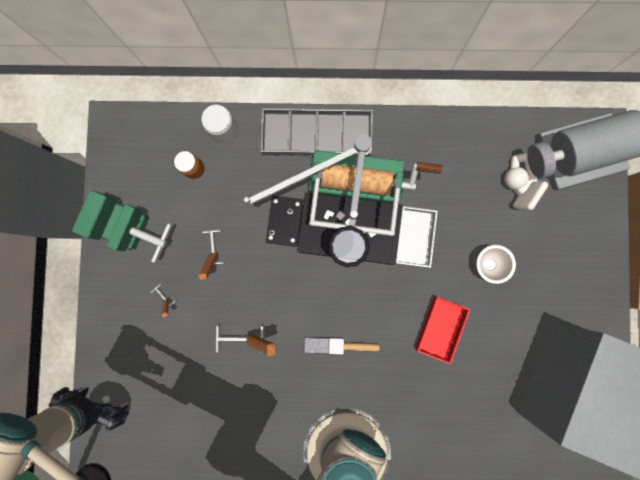

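```bash
python3 - <<'E'
from h import *
import pickle
a=pickle.load(open("top0.pkl","rb"));b=pickle.load(open("scene0.pkl","rb"))
save(a,"topz.png",(230,110,450,275),3.6)
save(b,"scz.png",(170,180,360,375),3)
save(a,"topz2.png",(140,220,290,370),4)
save(b,"scz2.png",(370,200,520,400),3)
E
```

```text
(no output)
```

View pics/topz.png

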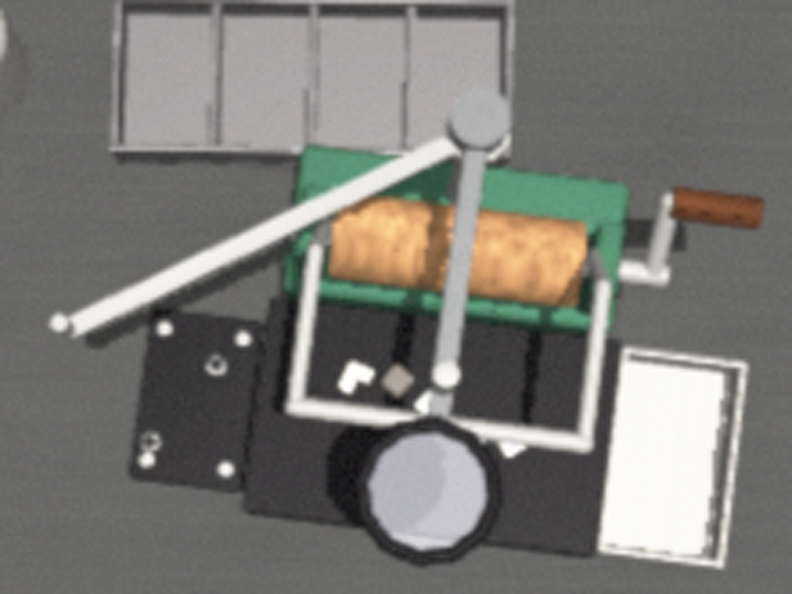

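View pics/scz.png

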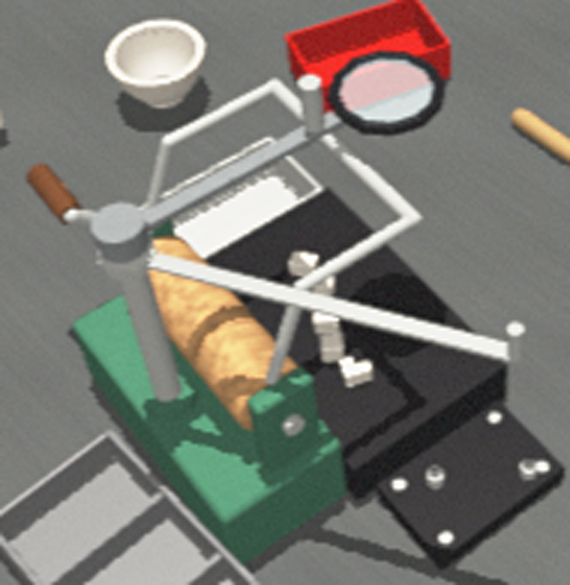

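View pics/topz2.png

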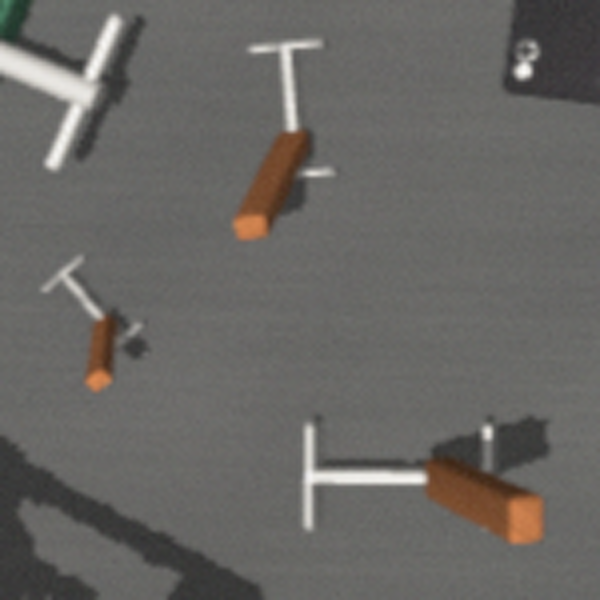

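View pics/scz2.png

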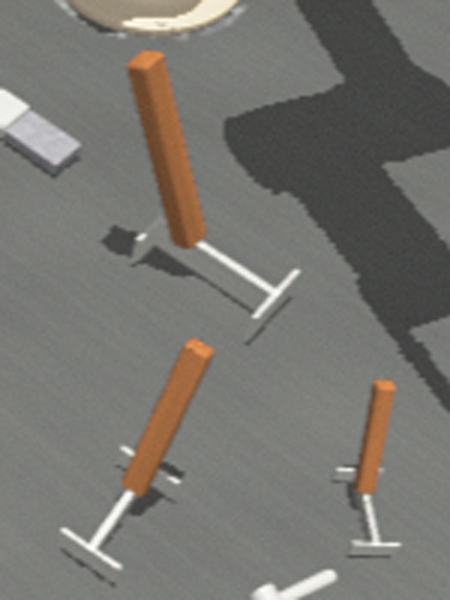

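Scrapers seen in the top view: large (245,340), medium (210,255) and small (165,300). I'll measure these, plus the sander, pillar and pin.

```bash
cat >> h.py <<'E'
def ray(im,uv,z):
    R=cv2.Rodrigues(np.array(im["rvec"],float))[0];t=np.array(im["tvec"]).reshape(3)
    K=np.array(im["mtx"]);d=R.T@np.linalg.inv(K)@np.array([uv[0],uv[1],1.]);c=-R.T@t
    return c+d*(z-c[2])/d[2]
E
python3 - <<'E'
from h import *
import pickle
a=pickle.load(open("top0.pkl","rb"));b=pickle.load(open("scene0.pkl","rb"))
r=lambda p:np.round(p,4)
Z=lambda x,y:(230+x/3.6-.4,110+y/3.6-.4)
for n,p,z in [("bedLL",(247,513),.05),("bedLR",(595,556),.05),("baseUL",(303,148),.08),("baseUR",(628,184),.08),("baseLR",(614,330),.08),("baseLL",(284,290),.08),
 ("pin",(60,322),.288),("pillar",(479,118),.295),("handle",(446,373),.33),("lens",(428,490),.285),("railL",(293,406),.245),("railR",(588,443),.245),
 ("binUL",(627,348),.046),("binUR",(747,364),.046),("binLR",(722,567),.046),("plUL",(157,310),.02),("plLL",(132,476),.02),("post1",(215,365),.044),("post2",(150,442),.044)]:
    print(n,r(ray(a,Z(*p),z)))
W=cloud(a)
for y in [(140,220)]: pass
Y=lambda x,y:(140+x/4-.4,220+y/4-.4)
for n,p,z in [("M a",(250,48),.025),("M b",(322,42),.025),("M c",(286,45),.025),("M other end",(333,172),.025),("M top",(250,230),.15),
  ("L a",(309,423),.03),("L b",(309,530),.03),("L c",(487,425),.03),("S a",(43,292),.02),("S b",(82,258),.02),("S d",(140,325),.02)]:
    print(n,r(ray(a,Y(*p),z)))
# local heights
pts=W.reshape(-1,3)
for nm,(x0,y0,x1,y1) in dict(L=(210,320,282,360),M=(195,225,228,285),S=(148,280,178,320)).items():
    w=W[y0:y1,x0:x1].reshape(-1,3);w=w[w[:,2]>.012]
    print(nm,np.nanmax(w[:,2]))
    w2=w[(w[:,2]<.03)];print(len(w2),r(np.nanmin(w2,0)),r(np.nanmax(w2,0)), cv2.minAreaRect(w2[:,:2].astype(np.float32)*1000))
E
```

```text
bedLL [0.5306 0.1392 0.05  ]
bedLR [ 0.5048 -0.115   0.05  ]
baseUL [0.7946 0.1033 0.08  ]
baseUR [ 0.7721 -0.1313  0.08  ]
baseLR [ 0.6661 -0.1226  0.08  ]
baseLL [0.6906 0.1145 0.08  ]
pin [0.6328 0.2372 0.288 ]
pillar [ 0.759  -0.0108  0.295 ]
handle [0.6014 0.0075 0.33  ]
lens [0.5369 0.015  0.285 ]
railL [0.5896 0.0983 0.245 ]
railR [ 0.5704 -0.0843  0.245 ]
binUL [ 0.6582 -0.137   0.046 ]
binUR [ 0.6481 -0.2247  0.046 ]
binLR [ 0.499  -0.2078  0.046 ]
plUL [0.684  0.2135 0.02  ]
plLL [0.5578 0.2287 0.02  ]
post1 [0.6399 0.1662 0.044 ]
post2 [0.5818 0.2127 0.044 ]
M a [0.5815 0.4032 0.025 ]
M b [0.5866 0.3543 0.025 ]
M c [0.5841 0.3787 0.025 ]
M other end [0.4989 0.3437 0.025 ]
M top [0.4606 0.3643 0.15  ]
L a [0.3315 0.3526 0.03  ]
L b [0.2612 0.35   0.03  ]
L c [0.3333 0.2337 0.03  ]
S a [0.4135 0.5391 0.02  ]
S b [0.437  0.5135 0.02  ]
S d [0.3929 0.472  0.02  ]
L 0.20861634875683996
83 [0.2628 0.2288 0.012 ] [0.3326 0.3515 0.03  ] ((297.6334228515625, 289.82489013671875), (67.14849090576172, 123.49552917480469), 1.313075065612793)
M 0.15393353411233093
110 [0.4946 0.3422 0.0121] [0.5869 0.4008 0.0299] ((539.4365234375, 371.7056884765625), (90.22465515136719, 47.37638854980469), 7.659557342529297)
S 0.1102919541651714
63 [0.3755 0.472  0.0122] [0.4373 0.5385 0.0294] ((404.5850830078125, 504.005126953125), (63.19723129272461, 34.72594451904297), 44.405216217041016)
```

```bash
cat > ov.py <<'E'
from h import *
def T(o,yaw): 
    c,s=np.cos(yaw),np.sin(yaw)
    return lambda p:np.array([o[0]+c*p[0]-s*p[1],o[1]+s*p[0]+c*p[1],p[2]])
def overlay(im,polys,pts,name,crop,s):
    c=im["color"][crop[1]:crop[3],crop[0]:crop[2]]
    c=cv2.resize(c,None,fx=s,fy=s,interpolation=cv2.INTER_CUBIC).copy()
    f=lambda p:tuple(int(v) for v in np.round((proj(im,p)[0]-crop[:2]+.5)*s-.5))
    for P in polys:
        for i in range(len(P)-1): cv2.line(c,f(P[i]),f(P[i+1]),(255,0,255),1)
    for p in pts: cv2.circle(c,f(p),3,(0,255,0),1)
    cv2.imwrite("pics/"+name,c[:,:,::-1])
def scene_model(so,sy,pil,mag,idx):
    S=T(so,sy)
    polys=[[S((-.08,-.13,.05)),S((-.08,.13,.05)),S((.08,.13,.05)),S((.08,-.13,.05)),S((-.08,-.13,.05))],
     [S((.1,.096,.245)),S((-.018,.096,.245)),S((-.018,-.096,.245)),S((.1,-.096,.245))],
     [S((-.075,-.133,.046)),S((.075,-.133,.046)),S((.075,-.223,.046)),S((-.075,-.223,.046)),S((-.075,-.133,.046))]]
    d=lambda a,r,z:np.array([pil[0]-np.cos(a)*r,pil[1]+np.sin(a)*r,z])
    polys+= [[d(mag,0,.285),d(mag,.18,.285)],[d(mag,.16,.285),d(mag,.16,.33)],[d(idx,0,.262),d(idx,.28,.262),d(idx,.28,.288)]]
    return polys,[d(mag,.225,.285),d(idx,.28,.288)]
def scraper(o,yaw):
    S=T(o,yaw)
    return [[S((x,-.025,z)),S((x,.025,z))] for x in(-.045,.045) for z in (0,.025)]+[[S((-.045,0,.025)),S((.045,0,.025))],[S((-.02,0,.022)),S((-.079,0,.149))]]
E
python3 - <<'E'
from ov import *
import pickle
a=pickle.load(open("top0.pkl","rb"));b=pickle.load(open("scene0.pkl","rb"))
P,p=scene_model((.597,.004),np.radians(-6),(.759,-.0108),.116,1.10)
P+=scraper((.5394,.3717),np.radians(7))
overlay(a,P,p,"oa.png",(190,110,450,285),3)
overlay(b,P,p,"ob.png",(170,180,450,400),2.7)
E
```

```text
(no output)
```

View pics/oa.png

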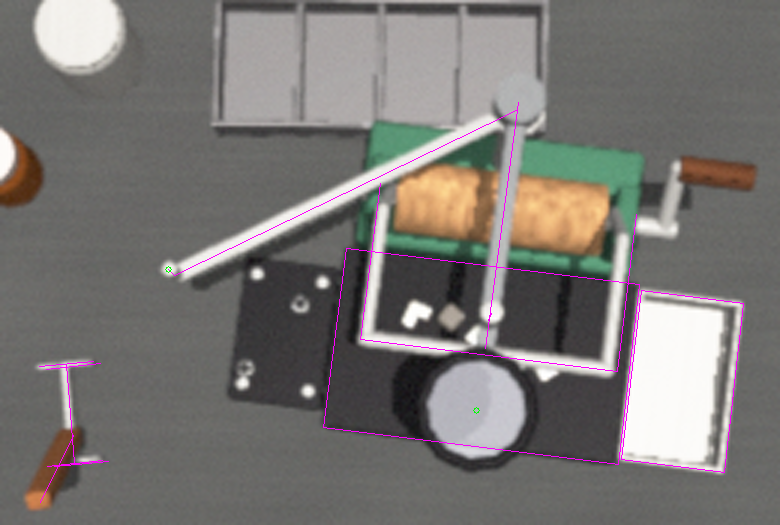

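View pics/ob.png

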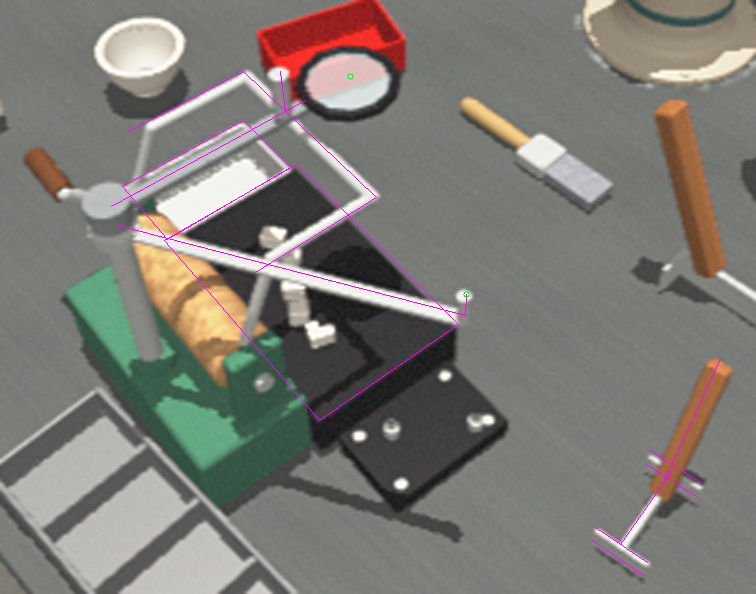

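```bash
cat >> h.py <<'E'
def tri(a,ua,b,ub):
    out=[]
    def PM(im):
        R=cv2.Rodrigues(np.array(im["rvec"],float))[0];t=np.array(im["tvec"]).reshape(3,1)
        return np.array(im["mtx"])@np.hstack([R,t])
    X=cv2.triangulatePoints(PM(a),PM(b),np.array(ua,float).reshape(2,1),np.array(ub,float).reshape(2,1))
    X=(X[:3]/X[3]).ravel()
    return X,proj(a,X)[0]-ua,proj(b,X)[0]-ub
E
python3 - <<'E'
from h import *
import pickle
np.set_printoptions(precision=4,suppress=True)
a=pickle.load(open("top0.pkl","rb"));b=pickle.load(open("scene0.pkl","rb"))
Z=lambda x,y:(230+x/3.6-.4,110+y/3.6-.4)
S=lambda x,y:(170+x/3-.35,180+y/3-.35)
for n,p,q in [("handle",(446,373),(311,80)),("pin",(60,322),(516,327)),("lens",(428,490),(388,93)),("pillar",(479,118),(120,222)),("bedLL",(247,513),(505,372))]:
    print(n,*tri(a,Z(*p),b,S(*q)))
W=cloud(a);V=cloud(b)
print(W[207:217,350:357,2]);print(V[200:222,273])
E
```

```text
handle [0.6011 0.0078 0.3297] [-0.1296  0.1366] [-0.2064 -0.0088]
pin [0.6328 0.2374 0.2874] [-0.0572  0.0521] [-0.0992  0.0011]
lens [0.537  0.0151 0.2777] [-0.149   0.1484] [-0.2267 -0.0051]
pillar [ 0.7598 -0.011   0.2925] [ 0.0466 -0.0561] [0.0866 0.0076]
bedLL [0.5321 0.1398 0.0312] [ 0.2772 -0.256 ] [ 0.45   -0.0051]
[[0.0444 0.2834 0.2833 0.2849 0.2861 0.2857 0.2856]
 [0.0513 0.2898 0.2807 0.2818 0.2836 0.2855 0.286 ]
 [0.0527 0.2825 0.2842 0.286  0.2871 0.2902 0.2837]
 [0.0485 0.2875 0.2878 0.2866 0.3238 0.2821 0.2863]
 [0.0505 0.2866 0.3286 0.329  0.3304 0.3308 0.3303]
 [0.047  0.3293 0.3276 0.3332 0.3266 0.3293 0.3284]
 [0.0519 0.3325 0.33   0.3284 0.3283 0.3308 0.3292]
 [0.3232 0.3326 0.3335 0.3271 0.3243 0.329  0.3266]
 [0.3198 0.3302 0.3277 0.3299 0.3277 0.3292 0.3304]
 [0.3138 0.3318 0.3296 0.3308 0.3276 0.3298 0.3306]]
[[ 0.3774 -0.2957  0.0062]
 [ 0.3792 -0.2939  0.0041]
 [ 0.3792 -0.2946 -0.0007]
 [ 0.3833 -0.2896  0.0009]
 [ 0.3865 -0.286   0.0011]
 [ 0.5986  0.0045  0.3296]
 [ 0.6009  0.0072  0.3301]
 [ 0.6021  0.0085  0.3288]
 [ 0.6037  0.0102  0.3281]
 [ 0.6061  0.0131  0.3288]
 [ 0.6061  0.0126  0.3255]
 [ 0.6064  0.0125  0.3227]
 [ 0.6072  0.0133  0.3209]
 [ 0.6082  0.0142  0.3192]
 [ 0.6078  0.0131  0.3153]
 [ 0.6077  0.0126  0.3119]
 [ 0.6067  0.0107  0.3068]
 [    nan     nan     nan]
 [ 0.6085  0.0122  0.3031]
 [ 0.6084  0.0116  0.2996]
 [ 0.6088  0.0118  0.297 ]
 [ 0.6101  0.0131  0.2958]]
```

Call:
{"fn": "send_rows", "kwargs": {
  "deltas": [
    {"dp":[0.6,-0.4,1.0],"rotation":[0,0,0.2]},
    {"dp":[0.7,-0.9,1.0],"rotation":[0,0,0.435]},
    {"dp":[0.7,-0.9,1.0],"rotation":[0,0,0.435]},
    {"dp":[0.7,-0.9,1.0],"rotation":[0,0,0.435]},
    {"dp":[0.7,-0.9,1.0],"rotation":[0,0,0.435]},
    {"dp":[0.7,-0.9,1.0],"rotation":[0,0,0.435]}
  ],
  "fingers": -1,
  "grip_force": 40
}}

```text
clock: 2.3
position: [0.2753, 0.4337, 0.3741]
ee_rot: [0.003, 0.061, 0.998, 0.002]
contact_force: [0.7, 0.5, 0.7]
width: 0.0853
```

Call:
{"fn": "send_rows", "kwargs": {
  "deltas": [
    {"dp":[0.3,-0.3,0],"rotation":[0,0,0]},
    {"dp":[0.6,-0.6,0],"rotation":[0,0,0]},
    {"dp":[0.9,-0.95,0],"rotation":[0,0,0]},
    {"dp":[0.9,-0.95,0],"rotation":[0,0,0]},
    {"dp":[0.9,-0.95,0],"rotation":[0,0,0]}
  ]
}}

```text
clock: 2.72
position: [0.3841, 0.3178, 0.369]
ee_rot: [0.001, 0.061, 0.998, -0.002]
contact_force: [-0.4, 0.5, -0.7]
width: 0.0852
```

Call:
{"fn": "send_rows", "kwargs": {
  "deltas": [
    {"dp":[0.3,-0.3,0],"rotation":[0,0,0]},
    {"dp":[0.6,-0.6,0],"rotation":[0,0,0]},
    {"dp":[0.9,-0.95,0],"rotation":[0,0,0]},
    {"dp":[0.9,-0.95,0],"rotation":[0,0,0]},
    {"dp":[0.9,-0.95,0],"rotation":[0,0,0]}
  ]
}}

```text
clock: 3.13
position: [0.4924, 0.2041, 0.3685]
ee_rot: [0.0, 0.061, 0.998, -0.001]
contact_force: [0.1, -0.8, 0.2]
width: 0.0854
```

```bash
python3 -c "
from h import *
s=monitor.get_state();print(s)"
```

```text
{'clock': 3.1333, 'qpos': array([ 0.26413841,  0.16866804,  1.36225413, -0.00268465,  1.61130943,
       -1.18446964]), 'qd': array([ 0.06375954, -0.02394548,  0.02671178,  0.08880373,  0.03970155,
        0.05951321]), 'effort': array([-1.75332204e+00, -3.72344112e+01, -2.66329604e+01, -3.83484308e-01,
       -2.76934868e-02, -3.64779336e-01]), 'position': array([0.49244772, 0.20411963, 0.36849996]), 'ee_rot': array([ 1.25839229e-04,  6.11099167e-02,  9.98130090e-01, -1.37301129e-03]), 'contact_force': array([ 0.11193642, -0.83972744,  0.16615605]), 'moment': array([-0.03467881,  0.01533866, -0.02999946]), 'width': 0.08542638819462631}
```

Call:
{"fn": "send_rows", "kwargs": {
  "deltas": [
    {"dp":[0.15,-0.3,0],"rotation":[0,0,0]},
    {"dp":[0.3,-0.6,0],"rotation":[0,0,0]},
    {"dp":[0.45,-0.83,0],"rotation":[0,0,0]},
    {"dp":[0.45,-0.83,0],"rotation":[0,0,0]}
  ]
}}

```text
clock: 3.47
position: [0.5456, 0.1043, 0.3686]
ee_rot: [0.0, 0.061, 0.998, -0.001]
contact_force: [0.2, -0.7, -0.0]
width: 0.0854
```

Call:
{"fn": "send_rows", "kwargs": {
  "deltas": [
    {"dp":[0.2,-0.3,0],"rotation":[0,0,0]},
    {"dp":[0.45,-0.7,0],"rotation":[0,0,0]},
    {"dp":[0.45,-0.8,0],"rotation":[0,0,0]},
    {"dp":[0.45,-0.8,0],"rotation":[0,0,0]},
    {"dp":[0.45,-0.8,0],"rotation":[0,0,0]}
  ]
}}

```text
clock: 3.88
position: [0.5971, 0.0122, 0.3689]
ee_rot: [-0.001, 0.059, 0.998, 0.001]
contact_force: [-0.2, 0.5, -1.0]
width: 0.0849
```

Call:
{"fn": "send_rows", "kwargs": {
  "deltas": [
    {"dp":[0.036,-0.027,-0.2],"rotation":[0,0,0]},
    {"dp":[0.036,-0.027,-0.4],"rotation":[0,0,0]},
    {"dp":[0.036,-0.027,-0.478],"rotation":[0,0,0]},
    {"dp":[0.036,-0.027,-0.478],"rotation":[0,0,0]},
    {"dp":[0.036,-0.027,-0.478],"rotation":[0,0,0]}
  ]
}}

```text
clock: 4.3
position: [0.6008, 0.0099, 0.3131]
ee_rot: [-0.0, 0.058, 0.998, 0.0]
contact_force: [-0.2, -0.9, 1.0]
width: 0.0851
```

Call:
{"fn": "send_rows", "kwargs": {
  "deltas": [
    {"dp":[0,0,0],"rotation":[0,0,0]},
    {"dp":[0,0,0],"rotation":[0,0,0]},
    {"dp":[0,0,0],"rotation":[0,0,0]},
    {"dp":[0,0,0],"rotation":[0,0,0]},
    {"dp":[0,0,0],"rotation":[0,0,0]},
    {"dp":[0,0,0],"rotation":[0,0,0]},
    {"dp":[0,0,0],"rotation":[0,0,0]},
    {"dp":[0,0,0],"rotation":[0,0,0]},
    {"dp":[0,0,0],"rotation":[0,0,0]},
    {"dp":[0,0,0],"rotation":[0,0,0]}
  ],
  "fingers": 1,
  "grip_force": 40
}}

```text
clock: 5.13
position: [0.6014, 0.0081, 0.3135]
ee_rot: [0.0, 0.059, 0.998, -0.0]
contact_force: [-0.8, -0.9, 2.6]
width: 0.0146
```

```bash
python3 - <<'E'
import numpy as np
p=np.array([.7595,-.0109]);a0=.1174;a1=1.0987
f=lambda a:p+.16*np.array([-np.cos(a),np.sin(a)])
for k0 in (0,):
  prev=f(a0)
  A=np.linspace(a0,a1,19)
  for i in range(19): print(i,np.round((f(A[i])-f(A[0]))/.12,3),round(-(A[i]-a0)/.5,3), np.round((f(A[i])-f(A[9]))/.12,3),round(-(A[i]-A[9])/.5,3))
E
```

```text
0 [0. 0.] -0.0 [-0.23  -0.606] 0.981
1 [0.01  0.072] -0.109 [-0.219 -0.534] 0.872
2 [0.025 0.143] -0.218 [-0.205 -0.462] 0.763
3 [0.043 0.214] -0.327 [-0.187 -0.392] 0.654
4 [0.065 0.283] -0.436 [-0.165 -0.323] 0.545
5 [0.091 0.351] -0.545 [-0.139 -0.255] 0.436
6 [0.12  0.417] -0.654 [-0.109 -0.188] 0.327
7 [0.153 0.482] -0.763 [-0.076 -0.124] 0.218
8 [0.19  0.545] -0.872 [-0.04  -0.061] 0.109
9 [0.23  0.606] -0.981 [0. 0.] -0.0
10 [0.273 0.664] -1.09 [0.043 0.058] -0.109
11 [0.319 0.72 ] -1.199 [0.089 0.115] -0.218
12 [0.368 0.774] -1.308 [0.139 0.168] -0.327
13 [0.421 0.824] -1.417 [0.191 0.219] -0.436
14 [0.475 0.872] -1.526 [0.245 0.266] -0.545
15 [0.533 0.917] -1.636 [0.303 0.311] -0.654
16 [0.592 0.958] -1.745 [0.362 0.353] -0.763
17 [0.654 0.997] -1.854 [0.424 0.391] -0.872
18 [0.718 1.031] -1.963 [0.488 0.426] -0.981
```

Call:
{"fn": "send_rows", "kwargs": {
  "deltas": [
    {"dp":[0.01,0.072,0],"rotation":[0,0,-0.109]},
    {"dp":[0.025,0.143,0],"rotation":[0,0,-0.218]},
    {"dp":[0.043,0.214,0],"rotation":[0,0,-0.327]},
    {"dp":[0.065,0.283,0],"rotation":[0,0,-0.436]},
    {"dp":[0.091,0.351,0],"rotation":[0,0,-0.545]},
    {"dp":[0.12,0.417,0],"rotation":[0,0,-0.654]},
    {"dp":[0.153,0.482,0],"rotation":[0,0,-0.763]},
    {"dp":[0.19,0.545,0],"rotation":[0,0,-0.872]},
    {"dp":[0.23,0.606,0],"rotation":[0,0,-0.981]}
  ]
}}

```text
clock: 5.88
position: [0.6296, 0.0805, 0.3135]
ee_rot: [0.001, 0.301, 0.954, -0.0]
contact_force: [0.9, -2.3, 3.2]
width: 0.0151
```

Call:
{"fn": "send_rows", "kwargs": {
  "deltas": [
    {"dp":[0.043,0.058,0],"rotation":[0,0,-0.109]},
    {"dp":[0.089,0.115,0],"rotation":[0,0,-0.218]},
    {"dp":[0.139,0.168,0],"rotation":[0,0,-0.327]},
    {"dp":[0.191,0.219,0],"rotation":[0,0,-0.436]},
    {"dp":[0.245,0.266,0],"rotation":[0,0,-0.545]},
    {"dp":[0.303,0.311,0],"rotation":[0,0,-0.654]},
    {"dp":[0.362,0.353,0],"rotation":[0,0,-0.763]},
    {"dp":[0.424,0.391,0],"rotation":[0,0,-0.872]},
    {"dp":[0.488,0.426,0],"rotation":[0,0,-0.981]},
    {"dp":[0.488,0.426,0],"rotation":[0,0,-0.981]},
    {"dp":[0.488,0.426,0],"rotation":[0,0,-0.981]}
  ]
}}

```text
clock: 6.8
position: [0.6889, 0.1309, 0.3135]
ee_rot: [0.002, 0.522, 0.853, -0.0]
contact_force: [2.8, -4.3, 4.4]
width: 0.0147
```

```bash
python3 - <<'E'
from h import *
import pickle
print(monitor.get_state())
for n in("scene","top"):
    im=eyes.get_image(n);pickle.dump(im,open(n+"1.pkl","wb"))
    save(im,n+"1.png",(230,110,450,275) if n=="top" else (170,180,370,375),3.6 if n=="top" else 3)
E
```

```text
{'clock': 6.8, 'qpos': array([ 0.08985158,  0.44984336,  1.08418041, -0.00255508,  1.60465928,
       -0.3820797 ]), 'qd': array([-0.00367296, -0.00860484,  0.01467399,  0.00149487, -0.00124093,
       -0.00619299]), 'effort': array([ 3.32407415e+00, -5.06701612e+01, -2.38398367e+01,  1.42693643e+00,
        5.67649025e-01, -3.73673730e-02]), 'position': array([0.68888686, 0.13085993, 0.3134793 ]), 'ee_rot': array([ 1.92924500e-03,  5.22240848e-01,  8.52795843e-01, -1.56651116e-04]), 'contact_force': array([ 2.77931137, -4.34889785,  4.4485937 ]), 'moment': array([-0.60896142, -0.22323165, -0.14009456]), 'width': 0.014736347735879849}
```

View pics/top1.png

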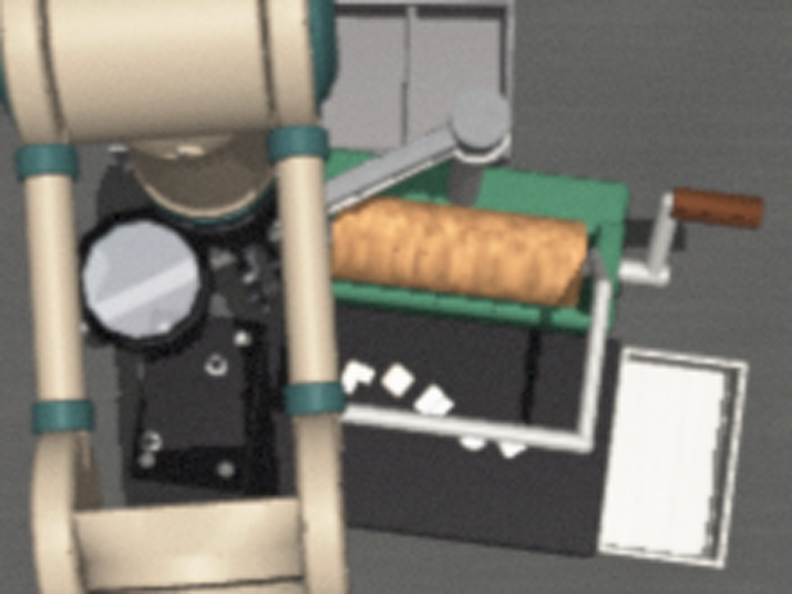

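View pics/scene1.png

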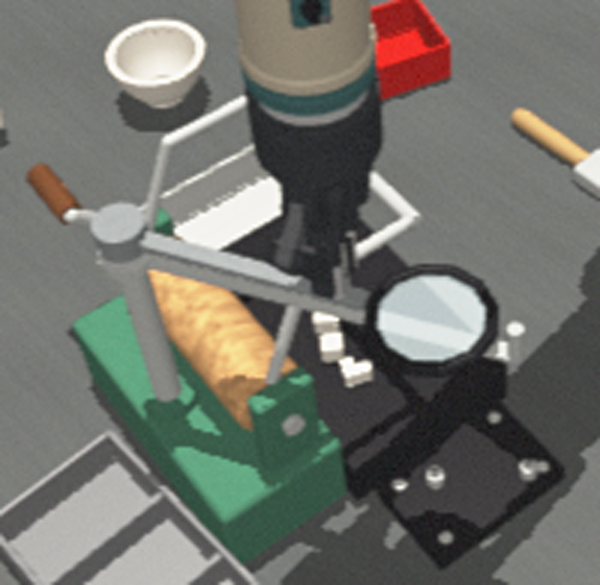

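```bash
python3 - <<'E'
from h import *
import pickle
np.set_printoptions(precision=4,suppress=True)
a=pickle.load(open("top1.pkl","rb"));b=pickle.load(open("scene1.pkl","rb"))
Z=lambda x,y:(230+x/3.6-.4,110+y/3.6-.4)
S=lambda x,y:(170+x/3-.35,180+y/3-.35)
for n,p,q in [("lens",(143,280),(433,318))]:
    X,e,f=tri(a,Z(*p),b,S(*q));print(X,e,f)
    for P in (X,ray(a,Z(*p),.28),ray(b,S(*q),.28)): d=P[:2]-[.7595,-.0109];print(P,np.arctan2(d[1],-d[0]),np.hypot(*d))
E
```

```text
[0.6605 0.1897 0.2784] [-0.1425  0.1371] [-0.2509 -0.0026]
[0.6605 0.1897 0.2784] 1.1125084841567805 0.22369781928446883
[0.6606 0.1892 0.28  ] 1.1115521732377576 0.22321930396826922
[0.661  0.1909 0.28  ] 1.1168317299053205 0.224596797436011
```

Call:
{"fn": "send_rows", "kwargs": {
  "deltas": [
    {"dp":[-0.016,-0.008,0],"rotation":[0,0,0.026]},
    {"dp":[-0.016,-0.008,0],"rotation":[0,0,0.026]},
    {"dp":[-0.016,-0.008,0],"rotation":[0,0,0.026]},
    {"dp":[-0.016,-0.008,0],"rotation":[0,0,0.026]}
  ]
}}

```text
clock: 7.23
position: [0.6861, 0.1294, 0.3135]
ee_rot: [0.002, 0.517, 0.856, -0.0]
contact_force: [1.9, -5.4, 4.1]
width: 0.0148
```

Call:
{"fn": "send_rows", "kwargs": {
  "deltas": [
    {"dp":[0,0,0],"rotation":[0,0,0]},
    {"dp":[0,0,0],"rotation":[0,0,0]},
    {"dp":[0,0,0],"rotation":[0,0,0]},
    {"dp":[0,0,0],"rotation":[0,0,0]},
    {"dp":[0,0,0],"rotation":[0,0,0]},
    {"dp":[0,0,0],"rotation":[0,0,0]}
  ],
  "fingers": -0.3
}}

```text
clock: 7.73
position: [0.6853, 0.1315, 0.3127]
ee_rot: [-0.0, 0.516, 0.856, 0.0]
contact_force: [-0.7, -0.1, 0.3]
width: 0.0556
```

Call:
{"fn": "send_rows", "kwargs": {
  "deltas": [
    {"dp":[0,0,0.2],"rotation":[0,0,0]},
    {"dp":[0,0,0.4],"rotation":[0,0,0]},
    {"dp":[0,0,0.6],"rotation":[0,0,0]},
    {"dp":[-0.3,0,0.7],"rotation":[0,0,0]},
    {"dp":[-0.6,0.3,0.7],"rotation":[0,0,0]},
    {"dp":[-0.9,0.6,0.7],"rotation":[0,0,0]},
    {"dp":[-1,0.9,0.7],"rotation":[0,0,0]},
    {"dp":[-1,1,0.7],"rotation":[0,0,0]}
  ]
}}

```text
clock: 8.4
position: [0.562, 0.2537, 0.3986]
ee_rot: [-0.001, 0.516, 0.857, 0.001]
contact_force: [0.8, -0.7, -1.1]
width: 0.0555
```

Call:
{"fn": "send_rows", "kwargs": {
  "deltas": [
    {"dp":[-0.3,0.3,0],"rotation":[0,0,0]},
    {"dp":[-0.6,0.6,0],"rotation":[0,0,0]},
    {"dp":[-0.9,0.9,0],"rotation":[0,0,0]},
    {"dp":[-1,1,0],"rotation":[0,0,0]}
  ]
}}

```text
clock: 8.73
position: [0.446, 0.3702, 0.397]
ee_rot: [-0.0, 0.516, 0.856, 0.0]
contact_force: [0.7, 1.0, 0.4]
width: 0.0554
```

```bash
python3 - <<'E'
from h import *
import pickle
print(monitor.get_state()["position"],monitor.get_state()["ee_rot"],monitor.get_state()["qpos"])
for n in("scene","top"):
    im=eyes.get_image(n);pickle.dump(im,open(n+"2.pkl","wb"))
    save(im,n+"2.png",(230,110,450,275) if n=="top" else (170,180,370,375),3.6 if n=="top" else 3)
E
```

```text
[0.44595253 0.37018811 0.39700947] [-1.12014263e-04  5.16472041e-01  8.56304029e-01  1.64659056e-04] [5.72593219e-01 2.40452719e-01 1.20169031e+00 3.48928018e-04
 1.69925242e+00 8.72932966e-02]
```

View pics/top2.png

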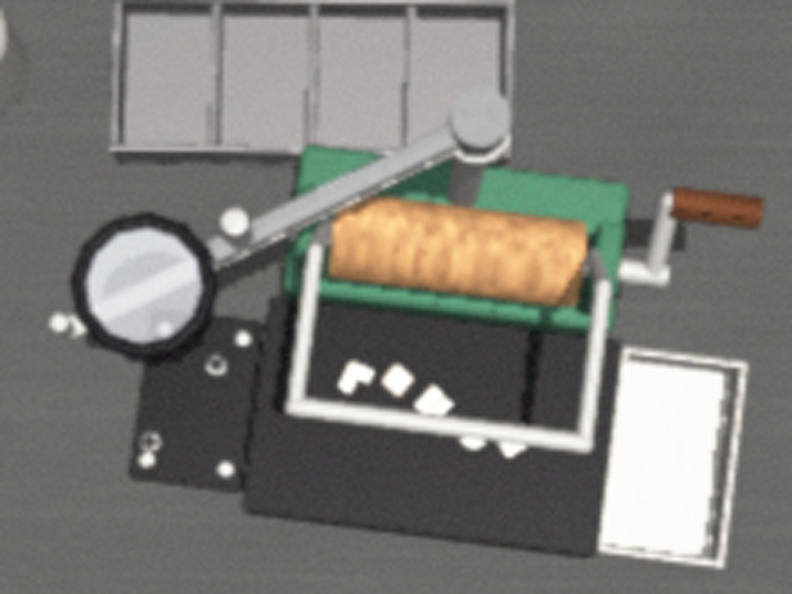

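View pics/scene2.png

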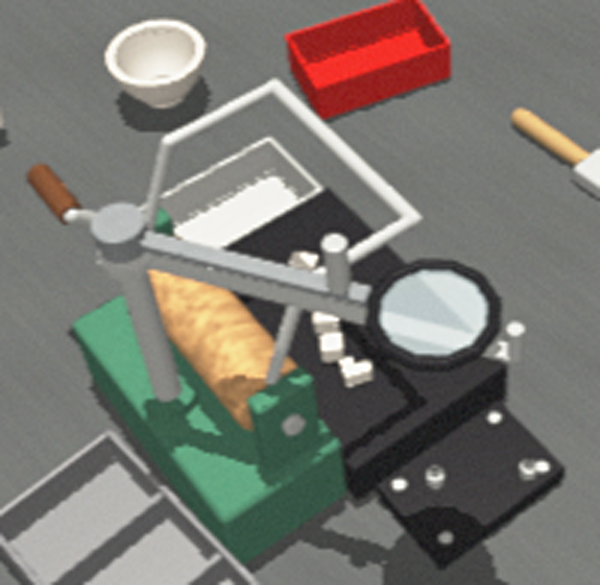

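```bash
python3 - <<'E'
from h import *
import pickle
np.set_printoptions(precision=4,suppress=True)
a=pickle.load(open("top2.pkl","rb"));b=pickle.load(open("scene2.pkl","rb"))
Z=lambda x,y:(230+x/3.6-.4,110+y/3.6-.4)
S=lambda x,y:(170+x/3-.35,180+y/3-.35)
for n,p,q in [("lens",(143,287),(434,314)),("handle",(235,221),(336,243))]:
    X,e,f=tri(a,Z(*p),b,S(*q));print(X,e,f)
    d=X[:2]-[.7595,-.0109];print(np.arctan2(d[1],-d[0]),np.hypot(*d))
c=np.radians(-6.1);R=np.array([[np.cos(c),np.sin(c)],[-np.sin(c),np.cos(c)]])
for n,p,z in [("L",(355,377),.066),("b",(398,380),.066),("c",(434,401),.066),("d",(473,443),.066),("e",(513,450),.066)]:
    w=ray(a,Z(*p),z);print(n,w,R@(w[:2]-[.597,.005]))
# arm bar edges from depth
W=cloud(a);m=(abs(W[...,2]-.284)<.006);m[:,:]&=True
P=W[m];d=P[:,:2]-[.7595,-.0109];r=np.hypot(*d.T);al=np.arctan2(d[:,1],-d[:,0])
k=(r>.04)&(r<.145)&(al>.9)&(al<1.3);print(k.sum(),np.median(al[k]))
vx,vy,x0,y0=cv2.fitLine(P[k][:,:2].astype(np.float32),cv2.DIST_L2,0,.01,.01).ravel();print("line",np.arctan2(abs(vy),abs(vx)))
a0=pickle.load(open("top0.pkl","rb"));W=cloud(a0);m=(abs(W[...,2]-.260)<.008)
P=W[m];d=P[:,:2]-[.7595,-.0109];r=np.hypot(*d.T);al=np.arctan2(d[:,1],-d[:,0])
k=(r>.05)&(r<.27)&(al>.9)&(al<1.3);print(k.sum(),np.median(al[k]))
vx,vy,x0,y0=cv2.fitLine(P[k][:,:2].astype(np.float32),cv2.DIST_L2,0,.01,.01).ravel();print("line",np.arctan2(abs(vy),abs(vx)))
# offcut crops enlarged
save(b,"sc_off.png",(235,230,320,330),6); save(a,"top_off.png",(300,190,400,270),7)
E
```

```text
[0.657  0.1888 0.2785] [ 0.2161 -0.2092] [0.3805 0.0026]
1.096699020515804 0.22447304885866454
[0.6871 0.1308 0.3275] [-0.138   0.1422] [-0.2451 -0.0085]
1.0985619707696597 0.15910442075739745
L [0.6303 0.0622 0.066 ] [0.0271 0.0604]
b [0.6288 0.031  0.066 ] [0.0288 0.0292]
c [0.614  0.0046 0.066 ] [0.017  0.0014]
d [ 0.5841 -0.0241  0.066 ] [-0.0097 -0.0303]
e [ 0.5796 -0.053   0.066 ] [-0.0111 -0.0595]
327 1.0770463372827632
line 1.0950078
565 1.0909209726673104
line 1.0974324
```

View pics/sc_off.png

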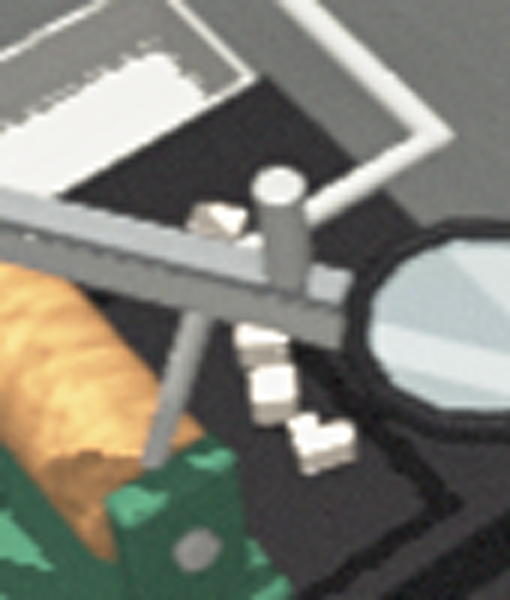

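View pics/top_off.png

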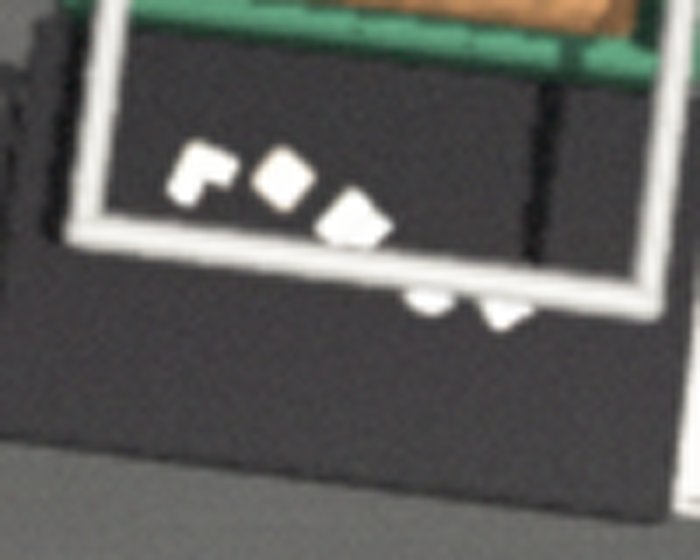

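Magnifier is parked: arm at 1.097 ± 0.002 rad against the index's 1.098. The five offcuts are in the sander frame at y −60 to +60 and x −11 to +29 mm. The scraper meant is the medium one, about (210,255) in the top view: its blade is 90 x 50 mm, while the others measure 124 and 63 mm. Next I'll refine its pose.

```bash
python3 - <<'E'
from ov import *
import pickle
np.set_printoptions(precision=4,suppress=True)
a=pickle.load(open("top0.pkl","rb"));b=pickle.load(open("scene0.pkl","rb"))
Y=lambda x,y:(140+x/4-.4,220+y/4-.4)
S=lambda x,y:(370+x/3-.35,200+y/3-.35)
A={}
for n,p,q in [("farL",(250,48),(120,568)),("farR",(322,42),(62,530)),("nearR",(333,172),(122,450)),("top",(250,225),(200,348))]:
    X,e,f=tri(a,Y(*p),b,S(*q));print(n,X,e,f);A[n]=X
P=scraper((.5394,.3717),np.radians(7))
overlay(a,P,[],"sa.png",(190,220,240,290),8)
overlay(b,P,[],"sb.png",(380,300,450,400),6)
cv2.imwrite("pics/sab.png",np.hstack([cv2.copyMakeBorder(cv2.imread("pics/sa.png"),0,40,0,0,0),cv2.imread("pics/sb.png")])[:600,:800])
E
```

```text
farL [0.5816 0.4039 0.0229] [-0.0461  0.0368] [-0.0815  0.0046]
farR [0.5872 0.3549 0.0212] [ 0.1267 -0.1054] [ 0.2233 -0.0101]
nearR [0.4994 0.3451 0.0168] [ 0.1836 -0.1466] [ 0.303  -0.0184]
top [0.4637 0.3653 0.1464] [ 0.0386 -0.029 ] [ 0.0609 -0.0048]
```

View pics/sab.png

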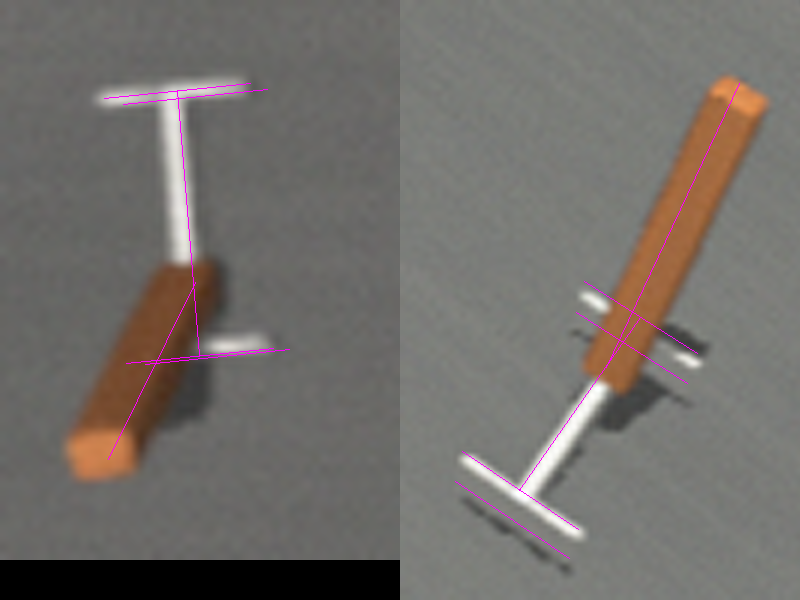

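```bash
cat > g.py <<'E'
from h import *
from scipy.spatial.transform import Rotation as Ro
np.set_printoptions(precision=4,suppress=True)
def Rt(yaw,lean=25):
    z=np.array([np.sin(np.radians(lean)),0,-np.cos(np.radians(lean))]);y=np.array([0,-1,0.])
    # choose y sign later
    c=[]
    for s in(1,-1):
        yy=y*s;x=np.cross(yy,z);c.append(Ro.from_euler('z',yaw,degrees=True)*Ro.from_matrix(np.stack([x,yy,z],1)))
    return c
def q2(q): return Ro.from_quat([q[1],q[2],q[3],q[0]])
E
python3 - <<'E'
from g import *
s=monitor.get_state();R0=q2(s["ee_rot"])
for R in Rt(6.3):
    rv=(R*R0.inv()).as_rotvec();print(rv,rv/.5,R.as_matrix())
print((np.array([.390,.358,.303])-s["position"])/.12)
print((np.array([.4744,.3673,.1217])-[.390,.358,.303])/.12)
E
```

```text
[ 0.45   -0.2368 -1.9194] [ 0.9    -0.4735 -3.8387] [[ 0.9008  0.1097  0.4201]
 [ 0.0995 -0.994   0.0464]
 [ 0.4226  0.     -0.9063]]
[-0.2169 -0.4135  1.1672] [-0.4338 -0.827   2.3344] [[-0.9008 -0.1097  0.4201]
 [-0.0995  0.994   0.0464]
 [-0.4226  0.     -0.9063]]
[-0.4392 -0.1263 -0.7894]
[ 0.7033  0.0775 -1.5108]
```

Call:
{"fn": "send_rows", "kwargs": {
  "deltas": [
    {"dp":[-0.1,0,-0.1],"rotation":[-0.036,-0.069,0.195]},
    {"dp":[-0.2,-0.05,-0.3],"rotation":[-0.072,-0.138,0.39]},
    {"dp":[-0.3,-0.1,-0.5],"rotation":[-0.109,-0.207,0.585]},
    {"dp":[-0.439,-0.126,-0.7],"rotation":[-0.145,-0.276,0.778]},
    {"dp":[-0.439,-0.126,-0.789],"rotation":[-0.145,-0.276,0.778]}
  ],
  "fingers": -1
}}

```text
clock: 9.25
position: [0.3889, 0.3511, 0.2984]
ee_rot: [0.074, 0.338, 0.938, 0.001]
contact_force: [-0.6, -0.2, -0.5]
width: 0.0853
```

Call:
{"fn": "send_rows", "kwargs": {
  "deltas": [
    {"dp":[0,0,0],"rotation":[-0.036,-0.069,0.195]},
    {"dp":[0,0,0],"rotation":[-0.072,-0.138,0.39]},
    {"dp":[0,0,0],"rotation":[-0.109,-0.207,0.585]},
    {"dp":[0,0,0],"rotation":[-0.145,-0.276,0.778]},
    {"dp":[0,0,0],"rotation":[-0.145,-0.276,0.778]}
  ]
}}

```text
clock: 9.67
position: [0.3943, 0.3534, 0.3024]
ee_rot: [0.151, 0.148, 0.977, 0.009]
contact_force: [-0.1, -0.1, -0.0]
width: 0.0853
```

Call:
{"fn": "send_rows", "kwargs": {
  "deltas": [
    {"dp":[0,0,0],"rotation":[-0.036,-0.069,0.195]},
    {"dp":[0,0,0],"rotation":[-0.072,-0.138,0.39]},
    {"dp":[0,0,0],"rotation":[-0.109,-0.207,0.585]},
    {"dp":[0,0,0],"rotation":[-0.145,-0.276,0.778]},
    {"dp":[0,0,0],"rotation":[-0.145,-0.276,0.778]},
    {"dp":[0,0,0],"rotation":[-0.145,-0.276,0.778]}
  ]
}}

```text
clock: 10.17
position: [0.3953, 0.3536, 0.3026]
ee_rot: [0.218, -0.047, 0.975, 0.013]
contact_force: [0.3, -0.2, -0.2]
width: 0.0855
```

```bash
python3 - <<'E'
from g import *
s=monitor.get_state();R0=q2(s["ee_rot"]);print(s["position"],s["qpos"],s["width"])
R=Rt(6.3)[1]
rv=(R*R0.inv()).as_rotvec();print(rv/.5)
print((np.array([.4744,.3673,.1217])-s["position"])/.12)
E
```

```text
[0.3953 0.3536 0.3026] [ 0.7692  0.0255  1.766  -0.3126  1.0163 -0.7777] 0.08554732804879299
[-0.0109  0.0067  0.024 ]
[ 0.6588  0.1139 -1.5074]
```

Call:
{"fn": "send_rows", "kwargs": {
  "deltas": [
    {"dp":[0.12,0.04,-0.25],"rotation":[0,0,0.02]},
    {"dp":[0.23,0.05,-0.5],"rotation":[0,0,0.02]},
    {"dp":[0.34,0.06,-0.75],"rotation":[0,0,0.02]},
    {"dp":[0.34,0.06,-0.75],"rotation":[0,0,0.02]},
    {"dp":[0.34,0.06,-0.75],"rotation":[0,0,0.02]}
  ]
}}

```text
clock: 10.58
position: [0.4363, 0.3605, 0.2107]
ee_rot: [0.217, -0.053, 0.975, 0.013]
contact_force: [0.3, 0.2, -0.3]
width: 0.0857
```

```bash
python3 - <<'E'
from g import *
import pickle
s=monitor.get_state();R0=q2(s["ee_rot"]);print(s["position"],s["qpos"],s["width"])
R=Rt(6.3)[1]
rv=(R*R0.inv()).as_rotvec();print(rv/.5)
print((np.array([.4744,.3673,.1217])-s["position"])/.12)
im=eyes.get_image("scene");save(im,"g1.png",(360,200,520,400),3)
E
```

```text
[0.4363 0.3605 0.2107] [ 0.7141  0.1456  1.8713 -0.345   0.7869 -0.7619] 0.08571796853299062
[-0.0041  0.0016  0.002 ]
[ 0.3171  0.0563 -0.7414]
```

View pics/g1.png

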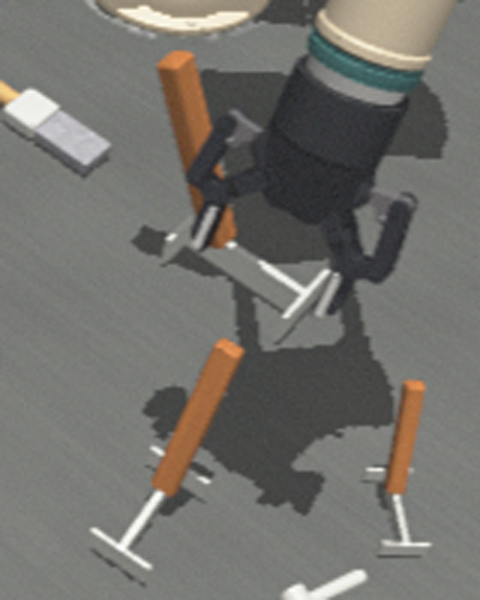

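Call:
{"fn": "send_rows", "kwargs": {
  "deltas": [
    {"dp":[0.11,0.02,-0.25],"rotation":[0,0,0]},
    {"dp":[0.21,0.04,-0.5],"rotation":[0,0,0]},
    {"dp":[0.317,0.056,-0.74],"rotation":[0,0,0]},
    {"dp":[0.317,0.056,-0.74],"rotation":[0,0,0]},
    {"dp":[0.317,0.056,-0.74],"rotation":[0,0,0]}
  ]
}}

```text
clock: 11.05
position: [0.4744, 0.3681, 0.1241]
ee_rot: [0.218, -0.054, 0.974, 0.014]
contact_force: [-0.4, 0.3, 1.3]
width: 0.0857
```

Call:
{"fn": "send_rows", "kwargs": {
  "deltas": [
    {"dp":[0,0,0],"rotation":[0,0,0]},
    {"dp":[0,0,0],"rotation":[0,0,0]},
    {"dp":[0,0,0],"rotation":[0,0,0]},
    {"dp":[0,0,0],"rotation":[0,0,0]},
    {"dp":[0,0,0],"rotation":[0,0,0]},
    {"dp":[0,0,0],"rotation":[0,0,0]},
    {"dp":[0,0,0],"rotation":[0,0,0]},
    {"dp":[0,0,0],"rotation":[0,0,0]},
    {"dp":[0,0,0],"rotation":[0,0,0]},
    {"dp":[0,0,0],"rotation":[0,0,0]}
  ],
  "fingers": 1,
  "grip_force": 100
}}

```text
clock: 11.88
position: [0.474, 0.368, 0.1245]
ee_rot: [0.219, -0.055, 0.974, 0.014]
contact_force: [-2.8, -1.1, 6.5]
width: 0.0184
```

```bash
python3 - <<'E'
from g import *
import pickle
s=monitor.get_state();print(s)
for n in("scene","top"):
    im=eyes.get_image(n);pickle.dump(im,open(n+"3.pkl","wb"))
    if n=="scene":save(im,"g2.png",(360,200,520,400),3)
    else: save(im,"g2t.png",(160,200,280,300),6)
E
```

```text
{'clock': 11.8833, 'qpos': array([ 0.6739,  0.2848,  1.9409, -0.4261,  0.5745, -0.6889]), 'qd': array([0.0022, 0.0005, 0.0006, 0.002 , 0.0005, 0.0009]), 'effort': array([ -0.6042, -34.1557, -19.5174,  -0.9305,  -1.7183,   0.025 ]), 'position': array([0.474 , 0.368 , 0.1245]), 'ee_rot': array([ 0.2189, -0.0546,  0.9741,  0.0144]), 'contact_force': array([-2.7781, -1.1459,  6.4901]), 'moment': array([-0.0845,  0.2365,  0.0563]), 'width': 0.0184425802687719}
```

View pics/g2.png

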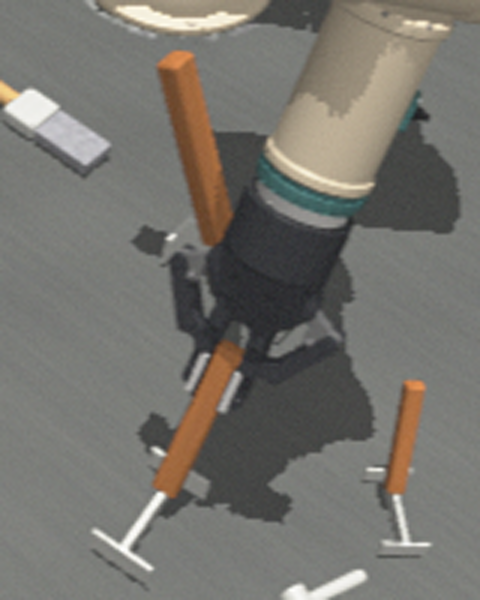

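View pics/g2t.png

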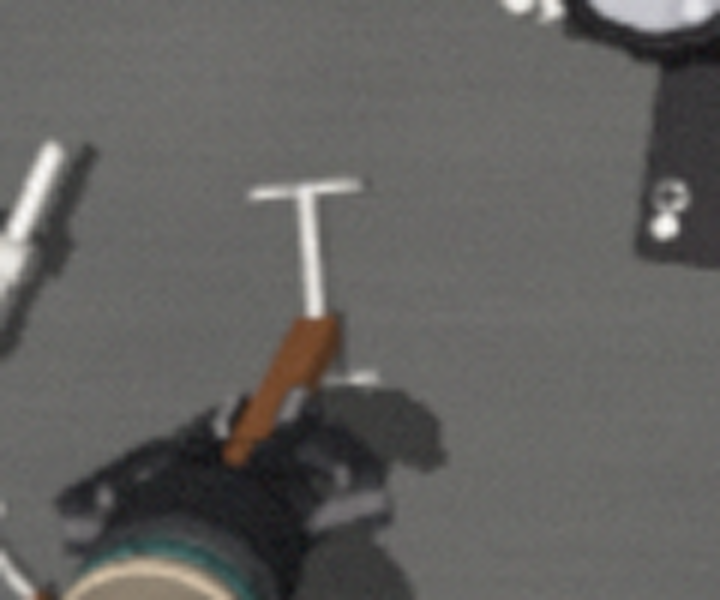

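Call:
{"fn": "send_rows", "kwargs": {
  "deltas": [
    {"dp":[0,0,0.1],"rotation":[0,0,0]},
    {"dp":[0,0,0.25],"rotation":[0,0,0]},
    {"dp":[0,0,0.5],"rotation":[0,0,0]},
    {"dp":[0,0,0.75],"rotation":[0,0,0]},
    {"dp":[0,0,0.85],"rotation":[0,0,0]},
    {"dp":[0,0,0.85],"rotation":[0,0,0]}
  ]
}}

```text
clock: 12.48
position: [0.4753, 0.3691, 0.2293]
ee_rot: [0.221, -0.054, 0.974, 0.016]
contact_force: [0.9, 0.5, -1.5]
width: 0.0188
```

Call:
{"fn": "send_rows", "kwargs": {
  "deltas": [
    {"dp":[0,-0.15,0],"rotation":[0,0,-0.1]},
    {"dp":[-0.05,-0.35,0],"rotation":[0,0,-0.2]},
    {"dp":[-0.1,-0.6,0],"rotation":[0,0,-0.3]},
    {"dp":[-0.15,-0.85,0],"rotation":[0,0,-0.433]},
    {"dp":[-0.175,-1.0,0],"rotation":[0,0,-0.433]},
    {"dp":[-0.175,-1.0,0],"rotation":[0,0,-0.433]}
  ]
}}

```text
clock: 12.98
position: [0.4494, 0.2437, 0.2223]
ee_rot: [0.215, 0.052, 0.975, -0.013]
contact_force: [-0.1, -0.5, -2.3]
width: 0.0192
```

Call:
{"fn": "send_rows", "kwargs": {
  "deltas": [
    {"dp":[-0.03,-0.2,0],"rotation":[0,0,0]},
    {"dp":[-0.06,-0.45,0],"rotation":[0,0,0]},
    {"dp":[-0.12,-0.7,0],"rotation":[0,0,0]},
    {"dp":[-0.175,-0.95,0],"rotation":[0,0,0]},
    {"dp":[-0.175,-1.0,0],"rotation":[0,0,0]},
    {"dp":[-0.175,-1.0,0],"rotation":[0,0,0]}
  ]
}}

```text
clock: 13.48
position: [0.4306, 0.1262, 0.224]
ee_rot: [0.217, 0.053, 0.975, -0.01]
contact_force: [0.5, 1.4, -1.8]
width: 0.0189
```

```bash
python3 - <<'E'
from g import *
from ov import *
import pickle
s=monitor.get_state();R0=q2(s["ee_rot"]);print(s["position"],s["qpos"],s["width"],s["contact_force"])
R=Rt(-6.1)[1];print((R*R0.inv()).as_rotvec()/.5)
yaw=np.radians(-6.1);o=s["position"][:2]+.0665*np.array([np.cos(yaw),np.sin(yaw)]);dz=s["position"][2]-.1245
print(o,dz)
P=[[p+[0,0,dz] for p in q] for q in scraper(o,yaw)]
P+=scene_model((.597,.005),yaw,(.7595,-.0109),1.098,1.098)[0]
for n in("scene","top"):
    im=eyes.get_image(n);pickle.dump(im,open(n+"4.pkl","wb"))
    if n=="scene":overlay(im,P,[],"m.png",(210,190,450,390),3)
    else: overlay(im,P,[],"mt.png",(220,160,420,310),4)
E
```

```text
[0.4306 0.1262 0.224 ] [ 0.2395 -0.0784  2.0715 -0.211   0.7436 -1.0969] 0.018940567582883573 [ 0.4714  1.4341 -1.794 ]
[-0.0055  0.0046  0.002 ]
[0.4967 0.1191] 0.0995370040847523
```

View pics/m.png

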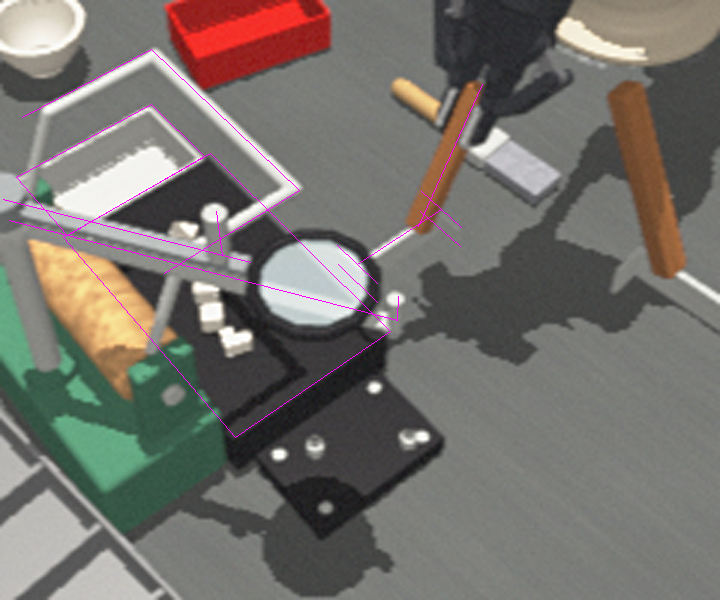

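View pics/mt.png

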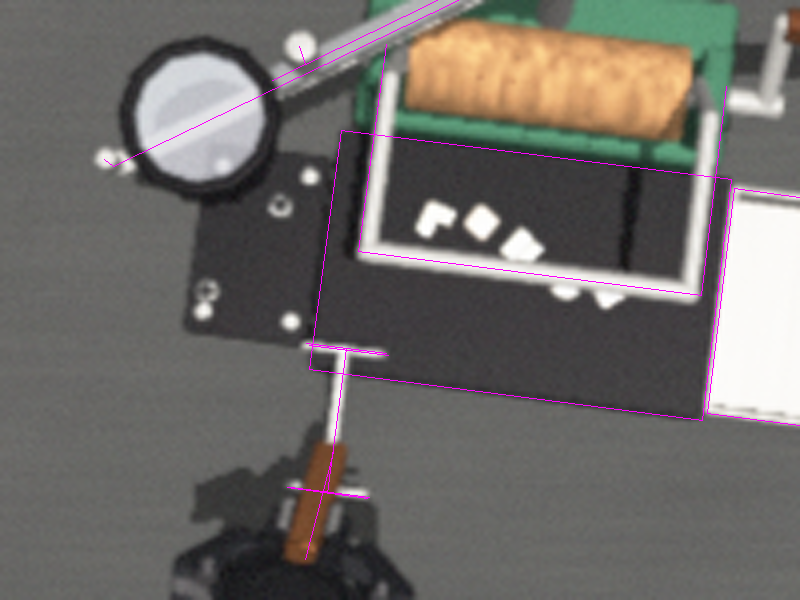

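Call:
{"fn": "send_rows", "kwargs": {
  "deltas": [
    {"dp":[0,0,-0.15],"rotation":[0,0,0]},
    {"dp":[0.05,0,-0.3],"rotation":[0,0,0]},
    {"dp":[0.1,-0.01,-0.34],"rotation":[0,0,0]},
    {"dp":[0.1,-0.01,-0.34],"rotation":[0,0,0]}
  ]
}}

```text
clock: 13.92
position: [0.4444, 0.1276, 0.1832]
ee_rot: [0.217, 0.05, 0.975, -0.01]
contact_force: [-0.1, -0.8, -2.1]
width: 0.019
```

```bash
python3 - <<'E'
from g import *
s=monitor.get_state();R0=q2(s["ee_rot"]);print(s["position"],s["contact_force"])
R=Rt(-6.1)[1];print((R*R0.inv()).as_rotvec()/.5)
print((np.array([.5525,.1110,.1815])-s["position"])/.12)
E
```

```text
[0.4444 0.1276 0.1832] [-0.0947 -0.7943 -2.1315]
[-0.005   0.0046 -0.0088]
[ 0.9012 -0.138  -0.0138]
```

Call:
{"fn": "send_rows", "kwargs": {
  "deltas": [
    {"dp":[0.15,-0.02,0],"rotation":[0,0,0]},
    {"dp":[0.35,-0.05,0],"rotation":[0,0,-0.008]},
    {"dp":[0.55,-0.08,0],"rotation":[0,0,-0.008]},
    {"dp":[0.75,-0.11,0],"rotation":[0,0,-0.008]},
    {"dp":[0.9,-0.138,0],"rotation":[0,0,-0.008]},
    {"dp":[0.9,-0.138,0],"rotation":[0,0,-0.008]},
    {"dp":[0.9,-0.138,0],"rotation":[0,0,-0.008]}
  ]
}}

```text
clock: 14.5
position: [0.5533, 0.1105, 0.1853]
ee_rot: [0.219, 0.053, 0.974, -0.01]
contact_force: [-1.1, 0.0, -2.2]
width: 0.0191
```

```bash
python3 - <<'E'
from g import *
from ov import *
import pickle
s=monitor.get_state();R0=q2(s["ee_rot"]);print(s["position"],s["qpos"],s["width"],s["contact_force"])
yaw=np.radians(-6.1);o=s["position"][:2]+.0665*np.array([np.cos(yaw),np.sin(yaw)]);dz=s["position"][2]-.1245
print(o,dz)
P=[[p+[0,0,dz] for p in q] for q in scraper(o,yaw)]
for n in("scene","top"):
    im=eyes.get_image(n);pickle.dump(im,open(n+"5.pkl","wb"))
    if n=="scene":overlay(im,P,[],"m5.png",(210,190,450,390),3)
    else: overlay(im,P,[],"mt5.png",(220,160,420,310),4)
E
```

```text
[0.5533 0.1105 0.1853] [ 0.135   0.1357  1.9595 -0.1714  0.6222 -1.2093] 0.01914020510225419 [-1.088   0.0069 -2.1699]
[0.6194 0.1035] 0.06076070870517211
```

View pics/m5.png

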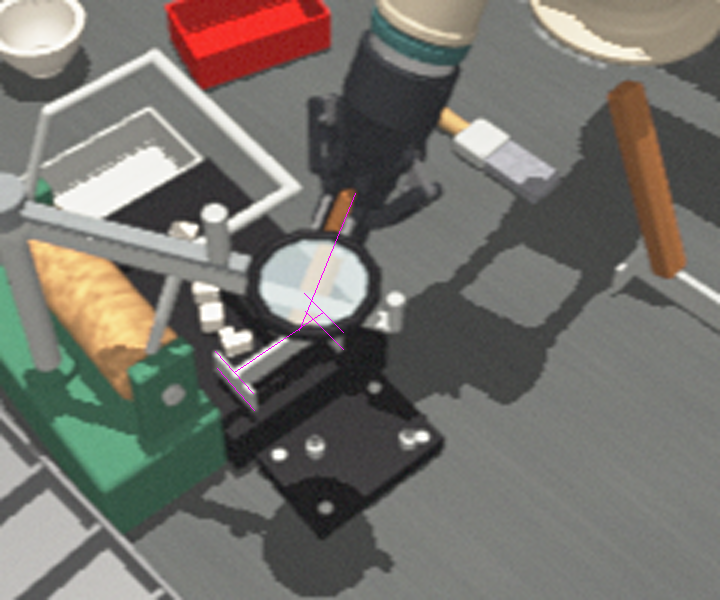

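View pics/mt5.png

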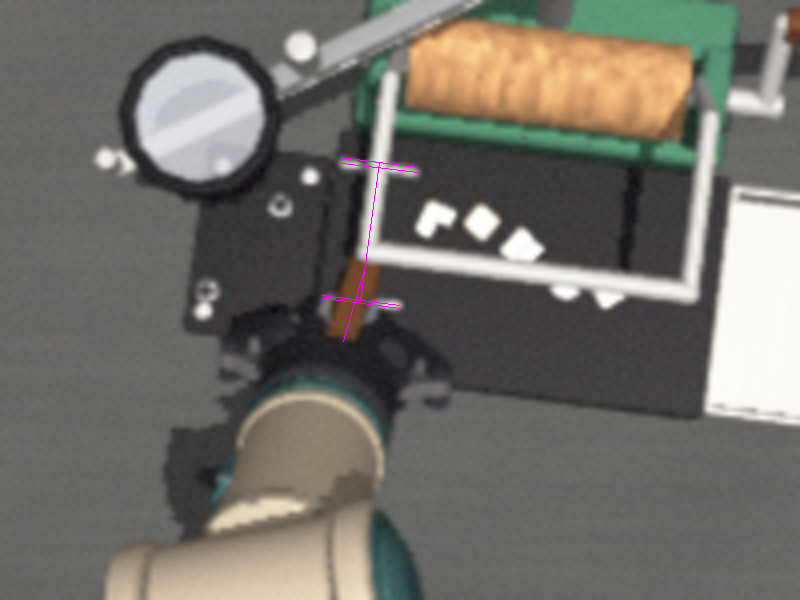

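Call:
{"fn": "send_rows", "kwargs": {
  "deltas": [
    {"dp":[0,0,-0.04],"rotation":[0,0,0]},
    {"dp":[0,0,-0.07],"rotation":[0,0,0]},
    {"dp":[0,0,-0.07],"rotation":[0,0,0]},
    {"dp":[0,0,-0.07],"rotation":[0,0,0]}
  ]
}}

```text
clock: 14.93
position: [0.551, 0.1102, 0.1758]
ee_rot: [0.218, 0.053, 0.974, -0.01]
contact_force: [-0.2, -0.6, -1.0]
width: 0.0189
```

Call:
{"fn": "send_rows", "kwargs": {
  "deltas": [
    {"dp":[-0.008,-0.08,0],"rotation":[0,0,0]},
    {"dp":[-0.017,-0.16,0],"rotation":[0,0,0]},
    {"dp":[-0.026,-0.24,0],"rotation":[0,0,0]},
    {"dp":[-0.034,-0.32,0],"rotation":[0,0,0]},
    {"dp":[-0.043,-0.4,0],"rotation":[0,0,0]},
    {"dp":[-0.051,-0.48,0],"rotation":[0,0,0]},
    {"dp":[-0.06,-0.56,0],"rotation":[0,0,0]},
    {"dp":[-0.068,-0.64,0],"rotation":[0,0,0]},
    {"dp":[-0.077,-0.72,0],"rotation":[0,0,0]},
    {"dp":[-0.085,-0.8,0],"rotation":[0,0,0]},
    {"dp":[-0.094,-0.88,0],"rotation":[0,0,0]},
    {"dp":[-0.102,-0.96,0],"rotation":[0,0,0]}
  ]
}}

```text
clock: 15.93
position: [0.5394, -0.0056, 0.1765]
ee_rot: [0.219, 0.053, 0.974, -0.01]
contact_force: [-0.4, 0.5, -2.3]
width: 0.0186
```

```bash
python3 - <<'E'
from g import *
from ov import *
s=monitor.get_state();print(s["position"],s["width"],s["contact_force"])
for n in("scene","top"):
    im=eyes.get_image(n)
    if n=="scene":save(im,"m6.png",(190,190,390,350),3)
    else: save(im,"mt6.png",(260,160,460,310),4)
E
```

```text
[ 0.5394 -0.0056  0.1765] 0.018616129132260333 [-0.4013  0.4807 -2.2952]
```

View pics/m6.png

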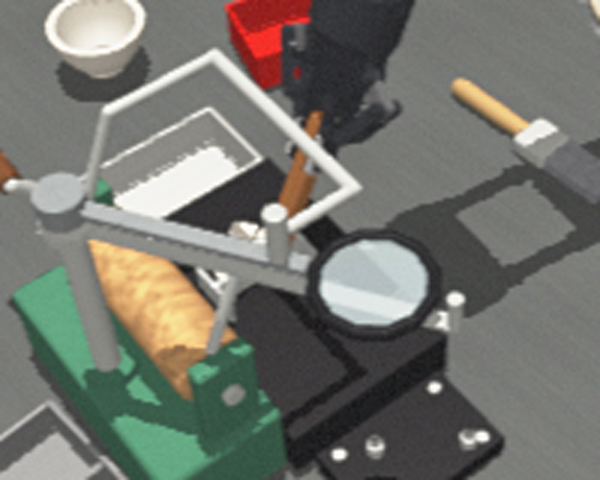

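View pics/mt6.png

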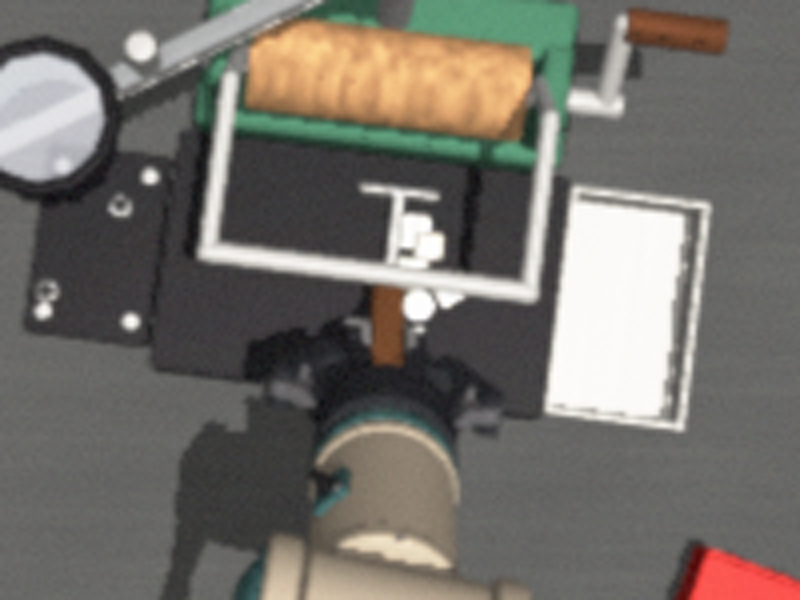

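Call:
{"fn": "send_rows", "kwargs": {
  "deltas": [
    {"dp":[-0.008,-0.08,0],"rotation":[0,0,0]},
    {"dp":[-0.017,-0.16,0],"rotation":[0,0,0]},
    {"dp":[-0.026,-0.24,0],"rotation":[0,0,0]},
    {"dp":[-0.034,-0.32,0],"rotation":[0,0,0]},
    {"dp":[-0.043,-0.4,0],"rotation":[0,0,0]},
    {"dp":[-0.051,-0.48,0],"rotation":[0,0,0]},
    {"dp":[-0.06,-0.56,0],"rotation":[0,0,0]},
    {"dp":[-0.068,-0.64,0],"rotation":[0,0,0]},
    {"dp":[-0.077,-0.72,0],"rotation":[0,0,0]},
    {"dp":[-0.085,-0.8,0],"rotation":[0,0,0]},
    {"dp":[-0.094,-0.88,0],"rotation":[0,0,0]},
    {"dp":[-0.102,-0.96,0],"rotation":[0,0,0]}
  ]
}}

```text
clock: 17.03
position: [0.5273, -0.1203, 0.1764]
ee_rot: [0.219, 0.053, 0.974, -0.01]
contact_force: [0.1, 0.2, -1.7]
width: 0.0189
```

Call:
{"fn": "send_rows", "kwargs": {
  "deltas": [
    {"dp":[-0.007,-0.06,0],"rotation":[0,0,0]},
    {"dp":[-0.013,-0.12,0],"rotation":[0,0,0]},
    {"dp":[-0.019,-0.18,0],"rotation":[0,0,0]},
    {"dp":[-0.019,-0.19,0],"rotation":[0,0,0]},
    {"dp":[-0.019,-0.19,0],"rotation":[0,0,0]}
  ]
}}

```text
clock: 17.45
position: [0.5251, -0.1436, 0.1763]
ee_rot: [0.219, 0.053, 0.974, -0.01]
contact_force: [0.3, -0.2, -2.5]
width: 0.0186
```

```bash
python3 - <<'E'
from g import *
from ov import *
s=monitor.get_state();print(s["position"],s["width"],s["contact_force"])
for n in("scene","top"):
    im=eyes.get_image(n)
    if n=="scene":save(im,"m7.png",(190,190,390,350),3)
    else: save(im,"mt7.png",(260,160,460,310),4)
E
```

```text
[ 0.5251 -0.1436  0.1763] 0.018618625672217566 [ 0.3271 -0.2117 -2.5343]
```

View pics/m7.png

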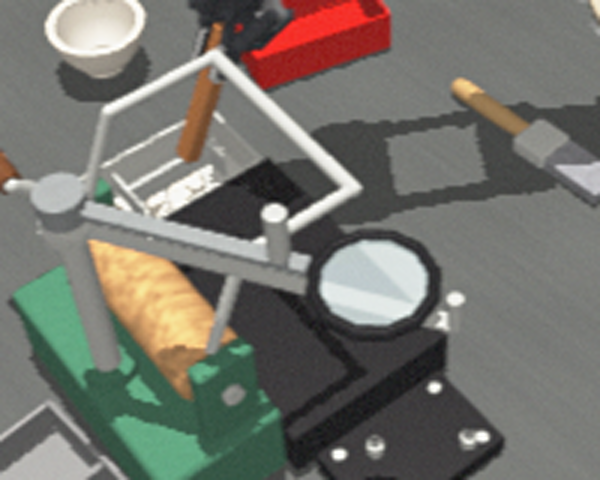

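View pics/mt7.png

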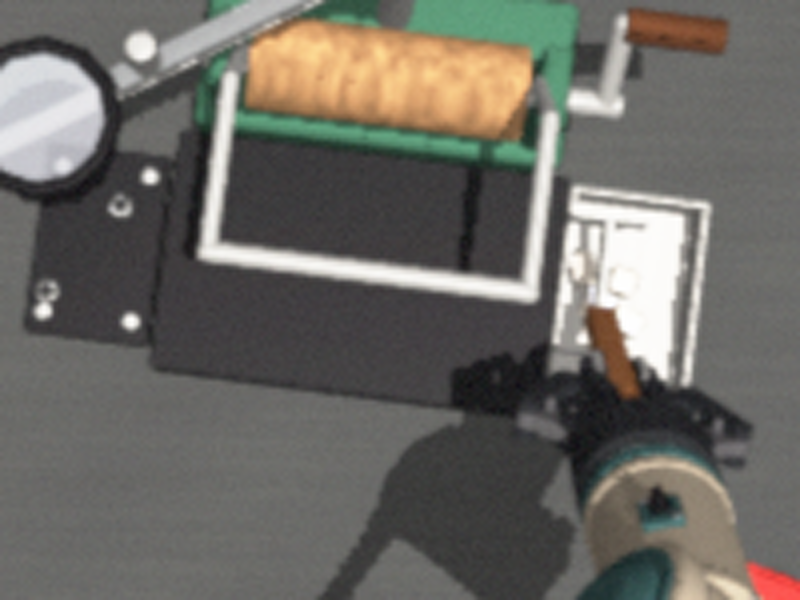

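Call:
{"fn": "send_rows", "kwargs": {
  "deltas": [
    {"dp":[-0.02,-0.02,0.08],"rotation":[0,0,0]},
    {"dp":[-0.05,-0.04,0.18],"rotation":[0,0,0]},
    {"dp":[-0.12,-0.05,0.25],"rotation":[0,0,0]},
    {"dp":[-0.3,-0.05,0.3],"rotation":[0,0,0]},
    {"dp":[-0.55,-0.02,0.4],"rotation":[0,0,0]},
    {"dp":[-0.8,0.0,0.5],"rotation":[0,0,0]},
    {"dp":[-1.0,0.03,0.5],"rotation":[0,0,0]},
    {"dp":[-1.0,0.03,0.5],"rotation":[0,0,0]},
    {"dp":[-1.0,0.03,0.5],"rotation":[0,0,0]}
  ]
}}

```text
clock: 18.3
position: [0.4038, -0.1391, 0.2366]
ee_rot: [0.219, 0.053, 0.974, -0.011]
contact_force: [0.5, -0.2, -1.5]
width: 0.0187
```

```bash
python3 - <<'E'
from g import *
from ov import *
import pickle
s=monitor.get_state();print(s["position"],s["width"],s["contact_force"])
for n in("scene","top"):
    im=eyes.get_image(n);pickle.dump(im,open(n+"8.pkl","wb"))
    if n=="scene":save(im,"m8.png",(190,170,350,270),4.5)
    else: save(im,"mt8.png",(360,180,460,290),6)
    if n=="top":
        W=cloud(im);print("bin max z",[np.nanmax(W[215:262,400:432,2])])
        print(np.round(W[212:266:4,399:436:3,2]*1000))
E
```

```text
[ 0.4038 -0.1391  0.2366] 0.018687901379417712 [ 0.4546 -0.1938 -1.5266]
bin max z [np.float64(0.14316456866527394)]
[[ 47.  33.   5.   1.   3.   3.   8.   6.  13.  23.  27.  32.  39.]
 [ 47.  42.   1.   6.   4.   3.   5.   4.   2.   2.   4.   8.  42.]
 [ 47.  48.   7.   1.   2.   4.   4.   7.  -2.   3.   4.  12.  46.]
 [ 53.  45.  26.  26.   2.   4.   4.   3.   7.   7.   4.  11.  49.]
 [ 47.  -1.  22.  25.   7.  22.  25.   4.   5.   4.   3.  20.  47.]
 [ 46.   2.  nan  21.   1.  21.  22.   3.   0.   6.  -1.  24.   1.]
 [ 36.   3.   8.  25.  24.  19.   8.   3.   4.   8.   5.  29.   3.]
 [ 39.   6.   4.   5.  17.  20.  21.  21.   3.  -0.   1.  43.   3.]
 [ 44.   5.   4.   2.  22.  18.   7.   0.   1.   1.   4.  46.   3.]
 [ 46.   5.   1.   1.  18.  24.   4.   3.   2.   4.   8.  44.   2.]
 [  8.   4.   8.   6.   3.   6.   3.   2.  -2.   5.  16.  42.   2.]
 [  3.   4.   5.   3.   4.   2.   3.   2.   2.   2.  27.   0.  -0.]
 [  1.  -1. 116. 137. 138. 135. 140.   1.   1.   7.  32.  -1.  -2.]
 [  5.  10.  34.  47.  49. 141.   5.   5.   1.  -1.  35.  -1.   2.]]
```

View pics/m8.png

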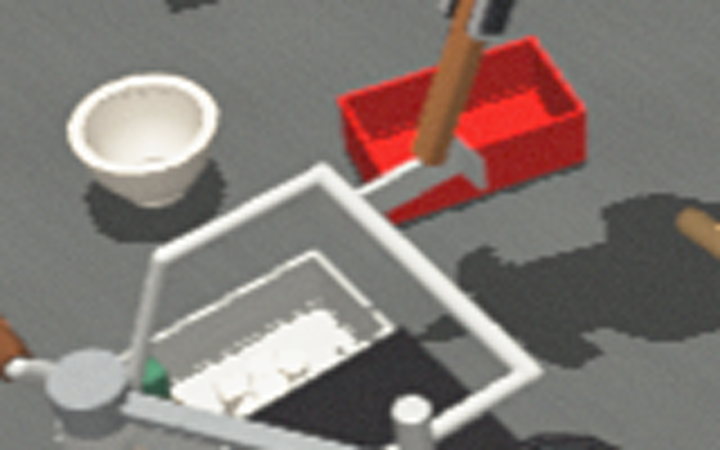

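View pics/mt8.png

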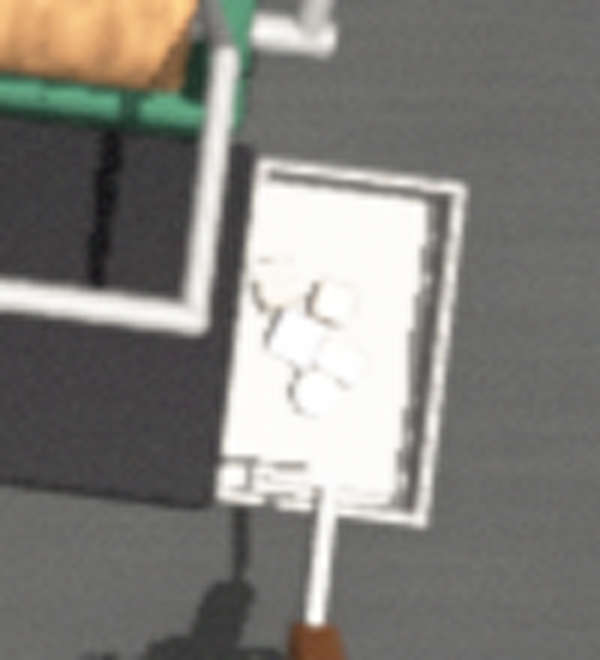

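Call:
{"fn": "send_rows", "kwargs": {
  "deltas": [
    {"dp":[0,0.2,0],"rotation":[0,0,0]},
    {"dp":[0,0.45,0],"rotation":[0,0,0]},
    {"dp":[0,0.7,0],"rotation":[0,0,0]},
    {"dp":[0,1.0,0],"rotation":[0,0,0]}
  ]
}}

```text
clock: 18.73
position: [0.4061, -0.0192, 0.2365]
ee_rot: [0.219, 0.054, 0.974, -0.01]
contact_force: [1.1, 0.2, -2.3]
width: 0.0192
```

Call:
{"fn": "send_rows", "kwargs": {
  "deltas": [
    {"dp":[0,0.25,0],"rotation":[0,0,0]},
    {"dp":[0,0.5,0],"rotation":[0,0,0]},
    {"dp":[0,0.75,0],"rotation":[0,0,0]},
    {"dp":[0,1.0,0],"rotation":[0,0,0]}
  ]
}}

```text
clock: 19.07
position: [0.4055, 0.103, 0.2364]
ee_rot: [0.219, 0.052, 0.974, -0.009]
contact_force: [-0.1, -0.2, -1.7]
width: 0.0185
```

Call:
{"fn": "send_rows", "kwargs": {
  "deltas": [
    {"dp":[0,0.25,0],"rotation":[0,0,0]},
    {"dp":[0,0.5,0],"rotation":[0,0,0]},
    {"dp":[0,0.75,0],"rotation":[0,0,0]},
    {"dp":[0,1.0,0],"rotation":[0,0,0]}
  ]
}}

```text
clock: 19.4
position: [0.405, 0.2237, 0.2359]
ee_rot: [0.218, 0.052, 0.974, -0.009]
contact_force: [1.1, 0.4, -1.2]
width: 0.0189
```

Call:
{"fn": "send_rows", "kwargs": {
  "deltas": [
    {"dp":[0,0.25,0],"rotation":[0,0,0]},
    {"dp":[0.1,0.5,0],"rotation":[0,0,0]},
    {"dp":[0.3,0.75,0],"rotation":[0,0,0]},
    {"dp":[0.5,1.0,0],"rotation":[0,0,0]},
    {"dp":[0.5,1.0,0],"rotation":[0,0,0]},
    {"dp":[0.5,1.0,0],"rotation":[0,0,0]}
  ]
}}

```text
clock: 19.9
position: [0.4663, 0.3438, 0.2348]
ee_rot: [0.218, 0.052, 0.975, -0.01]
contact_force: [-0.3, -1.1, -1.6]
width: 0.0186
```

```bash
python3 - <<'E'
from g import *
s=monitor.get_state();R0=q2(s["ee_rot"]);print(s["position"],s["qpos"],s["contact_force"],s["width"])
R=Rt(-6.1)[1];print((R*R0.inv()).as_rotvec()/.5)
print((s["position"][2]-.1245)/.12)
E
```

```text
[0.4663 0.3438 0.2348] [ 0.6964  0.1681  1.777  -0.3922  0.9168 -0.5711] [-0.2861 -1.0693 -1.5967] 0.018595423057351325
[-0.007   0.0067 -0.0014]
0.9187844681245827
```

Call:
{"fn": "send_rows", "kwargs": {
  "deltas": [
    {"dp":[0.05,0.1,-0.2],"rotation":[0,0,0]},
    {"dp":[0.1,0.2,-0.4],"rotation":[0,0,0]},
    {"dp":[0.1,0.2,-0.6],"rotation":[0,0,0]},
    {"dp":[0.1,0.2,-0.75],"rotation":[0,0,0]},
    {"dp":[0.1,0.2,-0.85],"rotation":[0,0,0]},
    {"dp":[0.1,0.2,-0.88],"rotation":[0,0,0]},
    {"dp":[0.1,0.2,-0.88],"rotation":[0,0,0]}
  ]
}}

```text
clock: 20.48
position: [0.476, 0.3637, 0.1291]
ee_rot: [0.217, 0.053, 0.975, -0.011]
contact_force: [-0.4, -1.0, -1.5]
width: 0.0188
```

Call:
{"fn": "send_rows", "kwargs": {
  "deltas": [
    {"dp":[0,0,-0.01],"rotation":[0,0,0]},
    {"dp":[0,0,-0.02],"rotation":[0,0,0]},
    {"dp":[0,0,-0.03],"rotation":[0,0,0]},
    {"dp":[0,0,-0.03],"rotation":[0,0,0]}
  ]
}}

```text
clock: 20.82
position: [0.4773, 0.3646, 0.1278]
ee_rot: [0.219, 0.053, 0.974, -0.01]
contact_force: [0.1, -0.3, -1.6]
width: 0.0189
```

Call:
{"fn": "send_rows", "kwargs": {
  "deltas": [
    {"dp":[0,0,-0.01],"rotation":[0,0,0]},
    {"dp":[0,0,-0.02],"rotation":[0,0,0]},
    {"dp":[0,0,-0.02],"rotation":[0,0,0]}
  ]
}}

```text
clock: 21.07
position: [0.4771, 0.3644, 0.1248]
ee_rot: [0.219, 0.053, 0.974, -0.01]
contact_force: [-0.7, 0.3, -1.9]
width: 0.019
```

Call:
{"fn": "send_rows", "kwargs": {
  "deltas": [
    {"dp":[0,0,-0.01],"rotation":[0,0,0]},
    {"dp":[0,0,-0.01],"rotation":[0,0,0]},
    {"dp":[0,0,-0.01],"rotation":[0,0,0]}
  ]
}}

```text
clock: 21.32
position: [0.4773, 0.3646, 0.1246]
ee_rot: [0.219, 0.053, 0.974, -0.01]
contact_force: [-3.5, -0.9, 6.1]
width: 0.0189
```

```bash
python3 - <<'E'
from g import *
from ov import *
s=monitor.get_state();print(s["position"],s["contact_force"])
im=eyes.get_image("scene");save(im,"p1.png",(370,260,500,410),5)
E
```

```text
[0.4773 0.3646 0.1246] [-3.5087 -0.9113  6.1045]
```

View pics/p1.png

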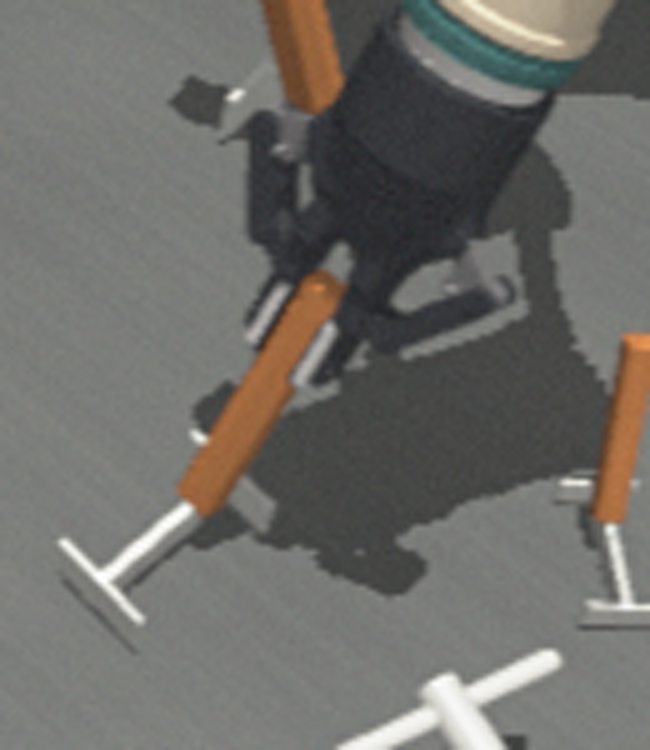

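Call:
{"fn": "send_rows", "kwargs": {
  "deltas": [
    {"dp":[0,0,0],"rotation":[0,0,0]},
    {"dp":[0,0,0],"rotation":[0,0,0]},
    {"dp":[0,0,0],"rotation":[0,0,0]},
    {"dp":[0,0,0],"rotation":[0,0,0]},
    {"dp":[0,0,0],"rotation":[0,0,0]},
    {"dp":[0,0,0],"rotation":[0,0,0]},
    {"dp":[0,0,0],"rotation":[0,0,0]},
    {"dp":[0,0,0],"rotation":[0,0,0]},
    {"dp":[0,0,0],"rotation":[0,0,0]},
    {"dp":[0,0,0],"rotation":[0,0,0]}
  ],
  "fingers": -1
}}

```text
clock: 22.2
position: [0.477, 0.3644, 0.1235]
ee_rot: [0.218, 0.053, 0.974, -0.01]
contact_force: [0.1, 0.2, 1.1]
width: 0.0858
```

Call:
{"fn": "send_rows", "kwargs": {
  "deltas": [
    {"dp":[-0.07,0.007,0.15],"rotation":[0,0,0]},
    {"dp":[-0.16,0.017,0.35],"rotation":[0,0,0]},
    {"dp":[-0.28,0.03,0.6],"rotation":[0,0,0]},
    {"dp":[-0.37,0.04,0.8],"rotation":[0,0,0]},
    {"dp":[-0.46,0.05,1.0],"rotation":[0,0,0]},
    {"dp":[-0.46,0.05,1.0],"rotation":[0,0,0]}
  ]
}}

```text
clock: 22.7
position: [0.4224, 0.3726, 0.2493]
ee_rot: [0.222, 0.053, 0.974, -0.006]
contact_force: [1.0, 0.6, 0.4]
width: 0.0851
```

Call:
{"fn": "send_rows", "kwargs": {
  "deltas": [
    {"dp":[-0.2,0.02,0.3],"rotation":[0,0,0]},
    {"dp":[-0.4,0.05,0.6],"rotation":[0,0,0]},
    {"dp":[-0.6,0.1,0.8],"rotation":[0,0,0]},
    {"dp":[-0.6,0.1,0.8],"rotation":[0,0,0]},
    {"dp":[-0.6,0.1,0.8],"rotation":[0,0,0]}
  ]
}}

```text
clock: 23.12
position: [0.3494, 0.3833, 0.341]
ee_rot: [0.22, 0.052, 0.974, -0.008]
contact_force: [0.4, -0.2, -0.2]
width: 0.0856
```

```bash
python3 - <<'E'
from g import *
import pickle
s=monitor.get_state();print(s["position"],s["contact_force"],s["clock"])
for n in("scene","top"):
    im=eyes.get_image(n);pickle.dump(im,open(n+"9.pkl","wb"));save(im,n+"9.png")
a=pickle.load(open("top0.pkl","rb"))["color"];
save(im,"t9z.png",(240,110,450,275),3.7)
E
```

```text
[0.3494 0.3833 0.341 ] [ 0.3963 -0.2387 -0.1537] 23.1167
```

View pics/scene9.png

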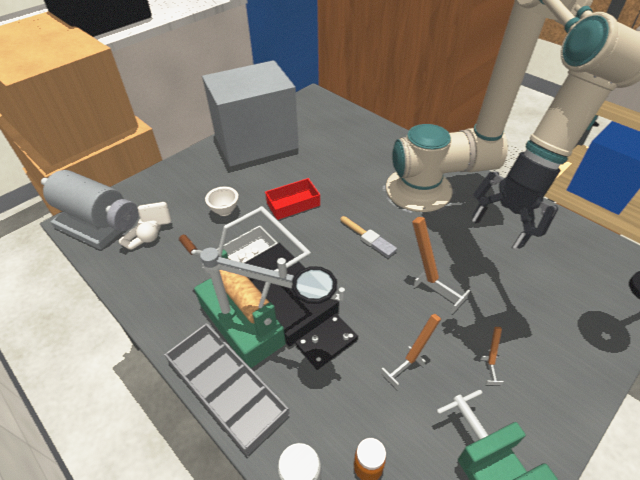

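View pics/top9.png

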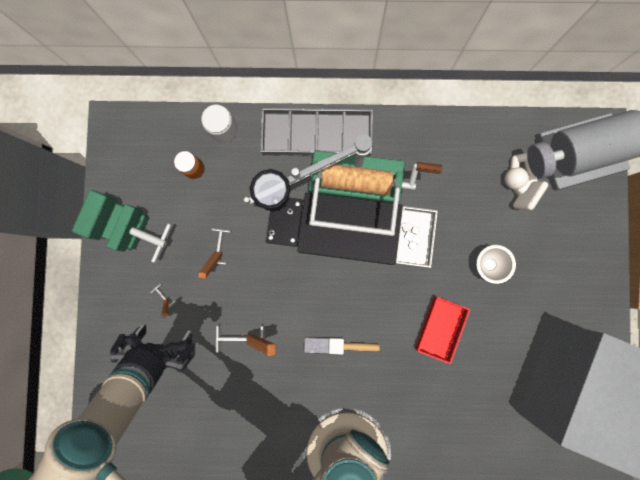

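View pics/t9z.png

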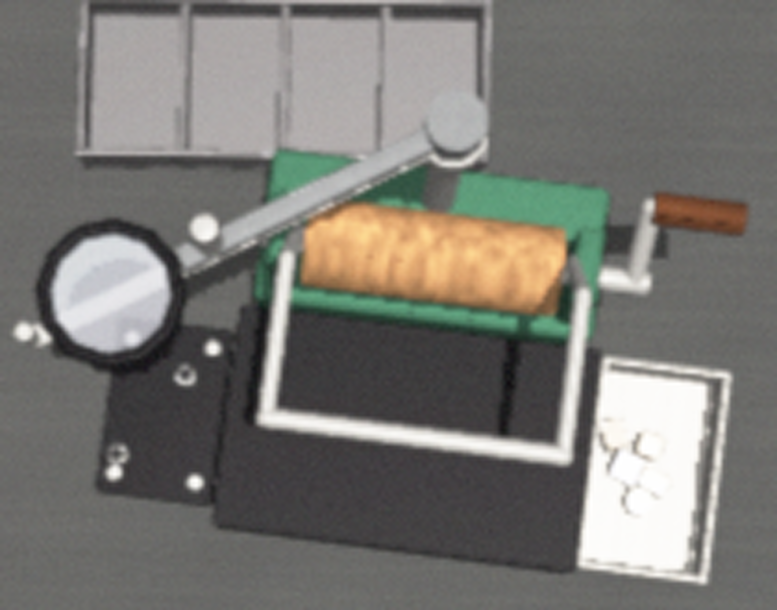

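```bash
python3 - <<'E'
from g import *
import pickle
a=pickle.load(open("top2.pkl","rb"))["color"].astype(int);b=pickle.load(open("top9.pkl","rb"))["color"].astype(int)
d=abs(a-b).mean(-1)
for n,(x0,y0,x1,y1) in dict(mag=(245,130,370,212),posts=(265,195,300,245),mortar=(474,241,519,285)).items(): print(n,d[y0:y1,x0:x1].mean(),(d[y0:y1,x0:x1]>40).sum())
print(manip.sign_off())
E
```

```text
mag 2.075154471544715 15
posts 2.2952380952380955 0
mortar 1.4601010101010101 0
the job is handed in; nothing more can be done
None
```

The job is done and handed in; the last recorded clock was about 23 s, well under the 72 s limit.

- **Magnifier:** I swung it by its handle to the index pin. The first swing overshot by about 0.014 rad, so I corrected it before letting go. Afterwards three readings put the arm at 1.095 to 1.099 rad, against 1.097 to 1.099 for the strip and pin. It looked unchanged in the last picture.
- **Offcuts:** I used the scraper with the 90 x 50 mm blade, the middle of the three sizes. One sweep towards -y cleared the bed. All five offcuts show lying on the aluminium bin's floor, with tops about 20 to 25 mm up and below the rim.
- **Scraper:** It stands on its blade near where it started, well clear of the sander. The tool height at touchdown was within 0.1 mm of the height at pickup.
- **Posts and mortar:** They match their earlier pictures, with no pixels changed. The red bin was not touched.

No check failed. The rail's ends in the top picture sat about 2 to 3 pixels from where the given size put them, but they matched in the scene picture. The scraper passed under the rail with no contact force.

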